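# Re-index a clamped exhaust pipe and set its end stop

## Robot

A 6-joint arm with a two-finger parallel gripper is mounted at the origin on the work surface. World frame = base frame: x ahead of the robot, y to its left, z up, the work surface at z = 0. Lengths are in mm, angles in degrees, forces in N, time in s.
With the tool pointing down it reaches from about 275 to 725 mm from the base axis. Payload 15.9 kg.
Tool frame: the origin (TCP) lies on the centre line of the jaws, within the pads' length; the fingertips stand 19 mm ahead of it and the grasp point (between the pads) is the TCP (robot.tcp_to_tips is the distance from the TCP to the fingertips, in mm); z points along the fingers, y is the direction in which the jaws open and shut (so a half turn about z gives the same grasp; the last joint's range is limited). The gripper opens to 85 mm and grips with 20 to 120 N. Pads are 22 mm wide; open, the fingers measure 114 mm over their backs; the gripper's body (76 mm by 85 mm) begins 54 mm behind the grasp point. The pads swing forward as they close: fully open they stand 13 mm farther back than shut.
Start: joints at [70.818, 12.198, -1.971, 75.831, 0, 90], TCP at [164.284, 472.225, 250.306] pointing down, gripper open.
Joint ranges: [-170.91, 170.91], [-42.67, 98.43], [-65.05, 77.54], [-120.47, 116.71], [-90, 82.35], [-180, 180]. Speed limits (degrees/s): [108.29, 108.29, 136.94, 147.25, 180, 180].

## Interface

Orientations are given as a 3x3 rotation matrix whose columns are the frame's x, y, z axes.
In Python, from rig import robot gives the robot as it stands.
- The arm moves only by the tool arm_command, never from a script. Its argument "moves" is a list that holds one entry, the list of rows, each a list of 7 numbers: the shift along the tool's x, y, z in mm, then the turn, a rotation vector about the tool's x, y, z in rad, then the opening, from 0 (shut) to 1 (fully open). A call has 1 to 10 rows; each row shifts and turns the commanded pose from where the row before left it, along the tool's axes as they then stand; what a row does not reach is not made up. A row lasts 1/12 s, in which the tool goes at most 41.7 mm and 7.16 degrees, less where a joint would pass 70% of its speed; a pose out of reach is approached as far as the arm can. A call is refused whole if a number of a shift passes 41.7 or a number of a turn 0.125, either way. A call with a gripper value outside its range is refused whole. The fingers move at their own pace and stop on an object; the grip force is fixed at half the most. Time passes only in rows, so rows that do not move let the fingers close. It gives the time, the measured TCP pose, the force and the opening at its end, in the units of the state.
- robot.get_state(): the state, without advancing time (a new reading comes with each control period).
- robot.get_image(name): name is "scene" or "top" or "wrist"; returns a dict with "color" (420x560x3 uint8, red, green, blue), "fx", "fy", "cx", "cy" (pixels), "k1" (the pictures are not rectified: a ray, as slopes to the right and down, at radius r is drawn at 1 + k1 r^2 times it, then the intrinsics apply), "pose" (4x4, takes a point from camera to world coordinates); the wrist camera has in their place "tool_from_camera" (4x4, takes a point from camera to tool coordinates, whose origin is the TCP and whose axes are the flange's). Camera axes: x right, y up, looking along -z (the intrinsics and any distortion apply to the point x, -y, -z); pixel columns grow to the right and rows downward; lengths in mm; the calibration is good to about 2 mm. A picture is of the moment at which its call begins: read the wrist's pose just before it. There is no depth.
- robot.finish_job(): hands the job in, once; it reports no verdict.
The state is a dict: "clock": time; "q": joint angles; "joint_vel": joint speeds; "joint_torque": joint torques, N m; "tool_pos": TCP position; "tcp_rot": TCP orientation; "ft_force": force on the tool from outside, world axes, zero at the start; "torque": the same for the moment, N m; "opening": finger opening in mm.
Only numpy, scipy, OpenCV 4.12 (cv2) and the standard library are available. Lean on these libraries where they do the work, as an engineer would, in place of code of your own. Each camera call takes 0.05 s, during which the arm holds its last target.

## Task

Ease the pipe fixture's screw clamp by no more than one turn, turn the exhaust pipe until its hanger rod stands upright, and screw the clamp fully home again; then gently wind the end stop's crank until its orange sprung tip touches the pipe's end and is pressed in a little, but not bottomed. Before you finish, also put every pipe offcut standing in front of the fixture in the grey scrap tray, resting on the tray's floor. Do not disturb the tool case, the bottle, the can or the hammer.

Things in the scene. Friction and masses are not known exactly. Their poses are not given: they have to be found in the camera images.
- fixture: Green pipe fixture bolted to the bench, base plate 110 x 500 x 12 mm; origin under the middle of the plate, z up, y along its length, x away from the robot (turned by up to 0.15 rad). On it, from the -y end to the +y end: hanger rod, clamped pipe, sliding end stop, crank. The clamp bridge, two posts 34 mm wide at x +-44 mm with a beam on top (top at 140 mm), stands over the pipe at y = -100 mm.
- pipe: The exhaust pipe, 40 mm outside diameter, 200 mm long, lying in two vee blocks; it can only turn about its own axis. Origin at the middle of its axis (55 mm above the bench); y runs along the pipe, parallel to the fixture's y; z points from the axis to the hanger rod. With the clamp slack it stays at the angle at which it is left and turns with about 1 N at the rod.
- hanger (a point): Grip point on the hanger rod: a dark steel rod 10 mm thick, welded to the -y end of the pipe, that goes radially 65 mm out from the pipe's axis and is then bent parallel to the axis (that outer leg is 64 mm long, beyond the pipe's end; this point is its middle, 122 mm to -y of the pipe's origin). z of this point is the radial direction; it starts leaning 0.45 to 0.95 rad towards the robot and must point straight up.
- pipe_end (a point): Centre of the pipe's open +y end face, which the end stop meets.
- clamp_screw (a joint): Angle (rad) of the clamp screw: 0 = screwed fully home (a hard stop), grows anticlockwise seen from above (slackening), up to 8. Each rad lifts the pressure pad's carrier 3 mm; the pad leaves the pipe at about 1.33 rad. Starts tight, at 0 to 0.2. It turns with about 0.25 N m and stays where it is left.
- clamp_grip (a point): Centre of the black bar handle on top of the vertical clamp screw, on the screw's axis; bar 72 mm long, 14 mm wide, 24 mm high (this point at its mid height, 190 mm above the bench; the clamp bridge ends 50 mm lower). When joint clamp_screw reads 0 the bar lies along the fixture's x; it turns with the joint. A yellow mark is at the bar's end.
- pad: Brass pressure pad of the clamp, 56 x 30 x 10 mm, sprung (6 N per mm), pressing down on the pipe between the vee blocks; origin at the centre of its underside. Presses with about 24 N when the screw is fully home.
- crank (a joint): Angle (rad) of the end-stop crank, grows clockwise seen from above, 0 to 17. Each rad moves the slide 6 mm towards the pipe. Starts at 0 to 4.5. At 0 the knob points to the fixture's -x (towards the robot). It turns with about 2.5 N at the knob and stays where it is left.
- crank_knob (a point): Centre of the crank's upright red knob, which spins freely on its pin: cylinder 20 mm in diameter, 44 mm high (this point 124 mm above the bench, crank arm's top 22 mm lower), 42 mm from the crank's axis.
- crank_axis (a point): Point on the crank's vertical axis at the height of the knob's centre.
- slide: Blue end-stop slide, 76 x 50 x 58 mm, on the fixture's rails; origin at the centre of its underside. Runs along the fixture's y, towards -y to the pipe as the crank is wound clockwise.
- tip: Orange sprung tip of the end stop, disc 32 mm in diameter, on the pipe's axis line; origin at the centre of the disc's front face, y back towards the slide. Uncompressed its y in the slide's frame is -55 mm; it can be pushed in by 8 mm (1.5 N per mm) before it bottoms. At crank 0 its face is 85 mm from the pipe's end.
- tray: Grey scrap tray, 150 x 240 mm, 30 mm high, walls and floor 4 mm, fixed on the bench to the left or right of the robot; origin at the centre of its underside, z up, sides along x and y.
- toolcase: Bystander: black tool case 130 x 200 x 75 mm with a handle; origin under its centre.
- oil_bottle: Bystander: yellow oil bottle, 72 mm diameter, 170 mm high, beyond the fixture; origin under its centre.
- grease_can: Bystander: blue grease can, 80 mm diameter, 100 mm high, beyond the fixture; origin under its centre.
- hammer: Bystander: hammer lying beyond the fixture; origin under it.
- offcut0_mid (a point): Centre (half-way up) of a pale pipe offcut standing on the bench between the robot and the fixture: tube 44 mm in diameter, 70 mm high, 150 g. It may be absent.
- offcut1_mid (a point): Centre (half-way up) of a dark steel pipe offcut standing on the bench between the robot and the fixture: tube 44 mm in diameter, 70 mm high, 150 g. It may be absent.
- offcut2_mid (a point): Centre (half-way up) of a pale pipe offcut standing on the bench between the robot and the fixture: tube 44 mm in diameter, 70 mm high, 150 g. It may be absent.
- offcut3_mid (a point): Centre (half-way up) of a copper-coloured pipe offcut standing on the bench between the robot and the fixture: tube 44 mm in diameter, 70 mm high, 150 g. It may be absent.

How it is judged:
By the outcome, as a careful person would: the job done as asked, in the order asked, and still so for the second after the job is handed in, with the robot touching nothing.
Of offcut0, offcut1, offcut2, offcut3 only 2 to 4 are there at a start; the rules pass over those that are not, and their reading is None.
At some moment in a run one of offcut0, offcut1, offcut2, offcut3 may be knocked a few centimetres aside while the robot is not near it.
Once in a run the grip may slacken for a moment while it holds something.
It also fails if it takes over 210 s, if anything falls off the work surface, if the arm or the gripper's body presses on something with over 40 N, if the wrist force passes 120 N, or if a joint passes its speed limit or range.

## Working session

There is one attempt and no reset: what is moved stays moved. The work goes in short steps, Python scripts to look and compute and a tool call to move; the robot and the scene stay as the last step left them, time stands still between calls to the robot, and variables do not carry over. Pictures are saved under pics/ and viewed, and the job is handed in when it is done.

Besides the shell and the picture viewer there is one more tool, called as a command line: name --argument value ..., lists and objects as JSON in quotes. arm_command: Moves the arm, as the interface text tells. Its arguments: {"type":"object","properties":{"moves":{"type":"array"}},"required":["moves"]}

```bash
ls; mkdir -p pics; cat > h.py <<'E'
import numpy as np, cv2, pickle
from rig import robot
def snap(name,fn):
    s=robot.get_state(); im=robot.get_image(name)
    im=dict(im); im['state']=s
    if name=='wrist':
        T=np.eye(4);T[:3,:3]=np.array(s['tcp_rot']);T[:3,3]=s['tool_pos']
        im['pose']=T@np.array(im['tool_from_camera'])
    cv2.imwrite('pics/'+fn+'.png',im['color'][:,:,::-1]); pickle.dump(im,open('pics/'+fn+'.pkl','wb'))
    return im
def load(fn): return pickle.load(open('pics/'+fn+'.pkl','rb'))
def ray(im,u,v):
    xd=(u-im['cx'])/im['fx']; yd=(v-im['cy'])/im['fy']
    x,y=xd,yd
    for _ in range(30):
        f=1+im['k1']*(x*x+y*y); x,y=xd/f,yd/f
    P=np.array(im['pose']); d=P[:3,:3]@np.array([x,-y,-1.]); return P[:3,3],d/np.linalg.norm(d)
def onz(im,u,v,z):
    o,d=ray(im,u,v); return o+d*(z-o[2])/d[2]
def proj(im,p):
    P=np.array(im['pose']); c=P[:3,:3].T@(np.array(p,float)-P[:3,3]); x,y=c[0]/-c[2],-c[1]/-c[2]
    f=1+im['k1']*(x*x+y*y); return np.array([im['cx']+im['fx']*x*f, im['cy']+im['fy']*y*f])
E
python3 - <<'E'
from h import *
for n in ['scene','top','wrist']:
    im=snap(n,n+'0'); print(n,im['fx'],im['k1'],np.round(im['pose'],2).tolist())
s=robot.get_state();print(s)
E
```

```text
pics
scene 533.8624753698281 -0.023413726426570455 [[0.83, -0.34, 0.44, 1118.1], [0.55, 0.54, -0.63, -799.24], [-0.02, 0.77, 0.64, 940.67], [0.0, 0.0, 0.0, 1.0]]
top 484.95440078174033 -0.07664172518928344 [[0.0, 1.0, -0.1, 475.36], [-1.0, 0.01, 0.01, 6.98], [0.01, 0.1, 1.0, 1236.57], [0.0, 0.0, 0.0, 1.0]]
wrist 292.87509119962505 -0.01788788229456045 [[0.33, -0.91, -0.26, 99.07], [0.94, 0.32, 0.09, 493.78], [-0.0, -0.27, 0.96, 374.27], [0.0, 0.0, 0.0, 1.0]]
{'clock': 0.15, 'q': array([ 7.08171782e+01,  1.22184261e+01, -1.99821732e+00,  7.58303266e+01,
        2.15846138e-03,  8.99998795e+01]), 'joint_vel': array([-0.00630979,  0.04621044,  0.22037897,  0.05062452,  0.0041514 ,
        0.02315855]), 'joint_torque': array([-1.01298574e-03, -6.86410117e+01,  4.87246299e+01,  1.32040409e-02,
       -2.77505796e-05, -9.93428102e-06]), 'tool_pos': array([164.20560877, 472.02387773, 249.9411847 ]), 'tcp_rot': array([[-9.44475608e-01,  3.28581396e-01, -3.04946883e-04],
       [ 3.28581535e-01,  9.44475301e-01, -7.61883762e-04],
       [ 3.76739689e-05, -8.19780544e-04, -9.99999663e-01]]), 'ft_force': array([-0.04898853, -0.12759314,  0.98043507]), 'torque': array([0.00586348, 0.0277533 , 0.01358297]), 'opening': 85.353270225031}
```

View pics/scene0.png

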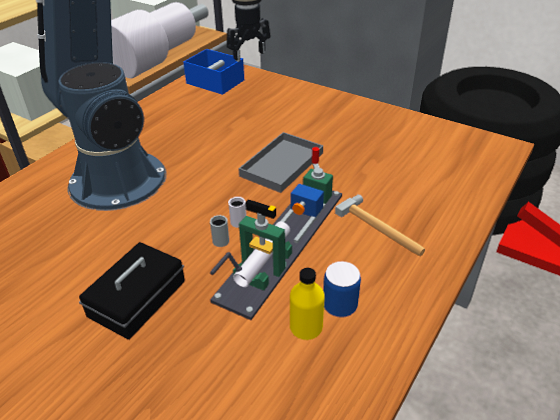

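View pics/top0.png

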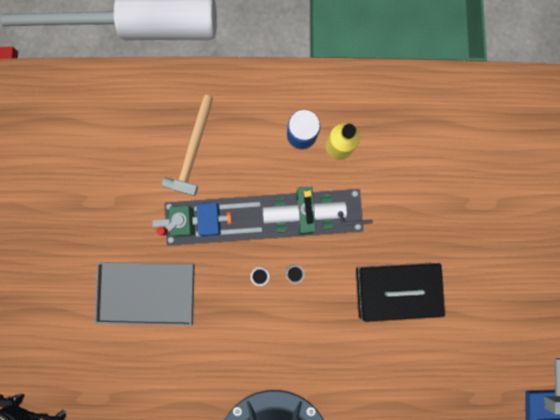

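View pics/wrist0.png

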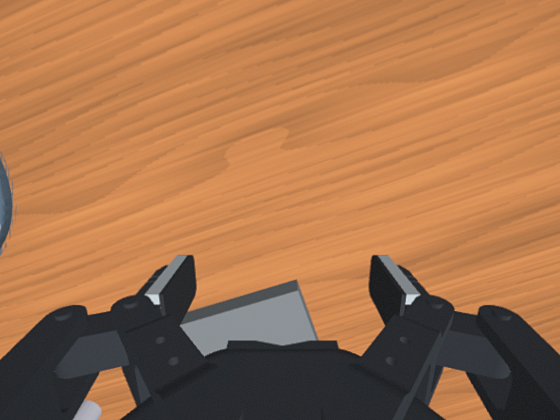

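The top view shows the fixture along y at about (263,215), the clamp bar with its yellow mark at (307,193), the red knob at (161,231), offcuts at (260,276) and (295,274), and the tray at (145,293). I'll measure them now.

```bash
python3 - <<'E'
from h import *
im=load('top0'); c=im['color']
cv2.imwrite('pics/top0z.png',cv2.resize(c[180:310,150:380],None,fx=3.4,fy=3.4,interpolation=cv2.INTER_CUBIC)[:,:,::-1])
im2=load('scene0');cv2.imwrite('pics/scene0z.png',cv2.resize(im2['color'][120:330,180:400],None,fx=2.8,fy=2.8,interpolation=cv2.INTER_CUBIC)[:,:,::-1])
h=cv2.cvtColor(c,cv2.COLOR_RGB2HSV)
def blob(m,n):
    k,l,st,ce=cv2.connectedComponentsWithStats(m.astype(np.uint8))
    for i in range(1,k):
        if st[i,4]>=8: print(n,st[i],ce[i].round(1))
roi=np.zeros(c.shape[:2],bool);roi[180:330,90:380]=1
H,S,V=[h[...,i].astype(int) for i in range(3)]
blob(roi&((H<4)|(H>175))&(S>190)&(V>120),'red')
blob(roi&(H>22)&(H<32)&(S>180)&(V>150),'yel')
blob(roi&(H>105)&(H<125)&(S>150)&(V>60),'blue')
blob(roi&(S<60)&(V>70)&(V<200),'grey')
E
```

```text
blue [197 203  23  32 614] [207.7 218.8]
grey [162 180  36  15 346] [180.  186.2]
grey [303 187   9   1   9] [307. 187.]
grey [ 305  189   67   46 1551] [340.1 211.9]
grey [ 153  193  154   52 3912] [235.1 219.4]
grey [  95  263   99   63 5836] [145.  293.5]
grey [285 265  19  19 134] [294.3 273.5]
grey [252 267  17  18 105] [260.2 274.8]
grey [361 317   3   5   8] [361.6 319.4]
```

```bash
ls pics
```

```text
scene0.pkl
scene0.png
scene0z.png
top0.pkl
top0.png
top0z.png
wrist0.pkl
wrist0.png
```

View pics/top0z.png

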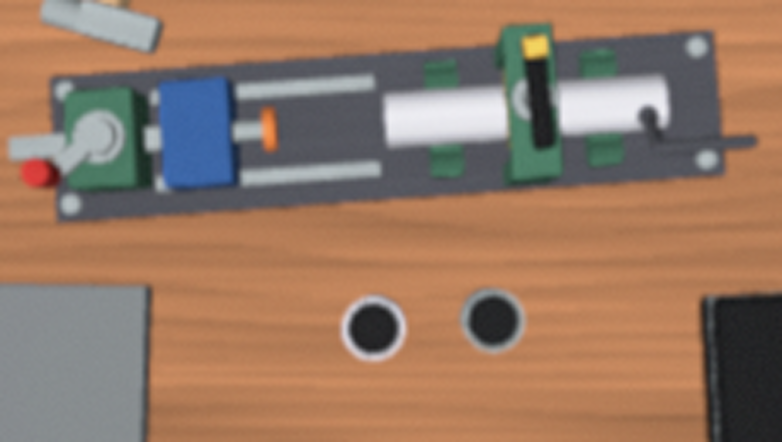

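View pics/scene0z.png

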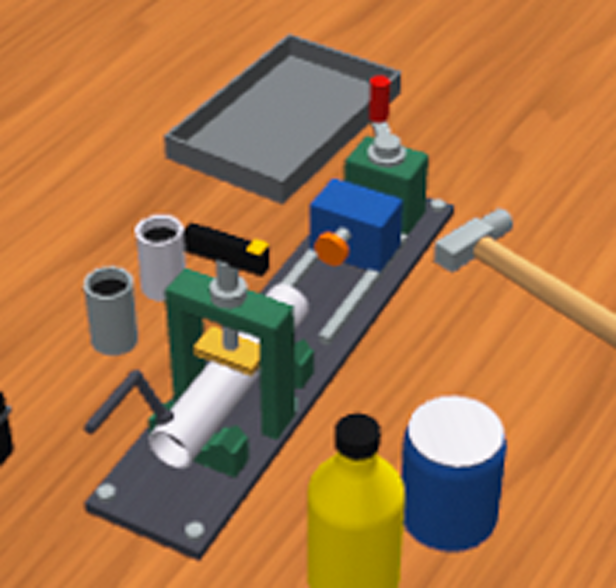

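```bash
python3 - <<'E'
from h import *
im=load('top0'); s=load('scene0')
T=lambda x,y,z:onz(im,(x+.5)/3.4+149.5,(y+.5)/3.4+179.5,z)
S=lambda x,y,z:onz(s,(x+.5)/2.8+179.5,(y+.5)/2.8+119.5,z)
cs=[T(*p,12) for p in [(52,77),(714,32),(724,174),(58,220)]]
for c in cs: print('plate',c.round(1))
C=np.mean(cs,0)
ax=(cs[0]+cs[3]-cs[1]-cs[2]);ax/=np.linalg.norm(ax)
print('centre',C,'yaw deg (y axis vs world y)',np.degrees(np.arctan2(-ax[0],ax[1])), np.linalg.norm(cs[0]-cs[1]),np.linalg.norm(cs[1]-cs[2]))
for n,p,z in [('knobtop',(37,172),146),('cranktop?',(96,136),102),('bar near',(543,147),202),('bar far yellow',(536,37),202),('off pale',(373,328),70),('off dark',(493,321),70),('hang tip',(755,141),90),('bend',(655,141),90)]:
    print(n,T(*p,z).round(1))
# scene
for n,p,z in [('S knobtop',(381,80),146),('S bar ctr top',(228,240),202),('S pale',(160,231),70),('S dark',(109,283),70),('hub',(388,145),102)]:
    print(n,S(*p,z).round(1))
yaw=np.arctan2(-ax[0],ax[1]);X=np.array([np.cos(yaw),np.sin(yaw),0]);Y=np.array([-np.sin(yaw),np.cos(yaw),0])
C[2]=0
print('clamp axis pred',C-100*Y+[0,0,190])
# tray corners at rim z=30 / top px
for p in [(97,263),(194,263),(194,324),(97,323)]: print('tray',onz(im,*p,30).round(1))
E
```

```text
plate [606.  279.5  12. ]
plate [ 643.  -216.9   12. ]
plate [ 536.2 -223.1   12. ]
plate [499.3 272.2  12. ]
centre [571.14901444  27.90508789  12.        ] yaw deg (y axis vs world y) 4.258500834611526 497.71990044600886 106.94844965740451
knobtop [528.4 257.9 146. ]
cranktop? [555.6 227.8 102. ]
bar near [543.3 -73.2 202. ]
bar far yellow [613.  -68.8 202. ]
off pale [424.   36.2  70. ]
off dark [429.3 -48.1  70. ]
hang tip [ 555.5 -230.6   90. ]
bend [ 555.2 -160.2   90. ]
S knobtop [532.9 260.6 146. ]
S bar ctr top [585.6 -72.  202. ]
S pale [429.5  35.3  70. ]
S dark [434.7 -48.   70. ]
hub [562.3 225.4 102. ]
clamp axis pred [578.57465933 -71.81882999 190.        ]
tray [451.1 442.3  30. ]
tray [453.4 199.3  30. ]
tray [304.2 196.7  30. ]
tray [303.4 437.7  30. ]
```

arm_command --moves '[[[-28,-19,-2,0,0,-0.02,1],[-28,-19,-2,0,0,-0.02,1],[-28,-19,-2,0,0,-0.02,1],[-28,-19,-2,0,0,-0.02,1],[-28,-19,-2,0,0,-0.02,1],[-28,-19,-2,0,0,-0.02,1],[-28,-19,-2,0,0,-0.02,1],[-28,-19,-2,0,0,-0.02,1],[-28,-19,-2,0,0,-0.02,1],[-28,-19,-2,0,0,-0.02,1]]]'

```text
clock: 0.98
tool_pos: [390.3, 218.9, 270.4]
tcp_rot: [[-0.991, 0.133, 0.0], [0.133, 0.991, 0.0], [-0.0, 0.0, -1.0]]
ft_force: [0.0, 1.4, -0.1]
opening: 85.4
```

```bash
cat > go.py <<'E'
import sys
from h import *
# usage: go.py x y z yawY(deg of tool y)
def plan(x,y,z,yaw):
    s=robot.get_state();R=np.array(s['tcp_rot']);p=np.array(s['tool_pos'])
    d=np.array([x,y,z])-p
    cur=np.degrees(np.arctan2(R[1,1],R[0,1]))
    dy=(yaw-cur+180)%360-180
    print('pos',p.round(1),'yawY',round(cur,2),'tilt',R[2,:].round(4),'q',np.round(s['q'],1),'F',np.round(s['ft_force'],1),'T',np.round(s['torque'],2),'open',round(s['opening'],1),'t',round(s['clock'],2))
    print('tool shift now',(R.T@d).round(1),' turn z rad (tool):',round(-np.radians(dy),4))
    c,sn=np.cos(np.radians(yaw)),np.sin(np.radians(yaw))
    Rn=np.array([[-sn,c,0],[c,sn,0],[0,0,-1]])
    print('shift after turn',(Rn.T@d).round(1))
if __name__=='__main__': plan(*map(float,sys.argv[1:5]))
E
python3 go.py 581 -72 290 94.3
```

```text
pos [390.3 218.9 270.4] yawY 82.33 tilt [-0.e+00  1.e-04 -1.e+00] q [29.3  5.8 -6.7 77.5  0.  37. ] F [ 0.   1.4 -0.1] T [ 0.06 -0.01 -0.02] open 85.4 t 0.98
tool shift now [-227.8 -262.9  -19.6]  turn z rad (tool): -0.2089
shift after turn [-168.3 -304.4  -19.6]
```

arm_command --moves '[[[-20,-29,-2,0,0,-0.021,1],[-20,-29,-2,0,0,-0.021,1],[-20,-29,-2,0,0,-0.021,1],[-20,-29,-2,0,0,-0.021,1],[-20,-29,-2,0,0,-0.021,1],[-20,-29,-2,0,0,-0.021,1],[-20,-29,-2,0,0,-0.021,1],[-20,-29,-2,0,0,-0.021,1],[-20,-29,-2,0,0,-0.021,1],[-20,-29,-2,0,0,-0.021,1]]]'

```text
clock: 1.82
tool_pos: [577.8, -78.6, 290.2]
tcp_rot: [[-0.997, -0.076, -0.0], [-0.076, 0.997, 0.0], [0.0, 0.0, -1.0]]
ft_force: [0.4, 0.5, 0.3]
opening: 85.1
```

arm_command --moves '[[[0,0,0,0,0,0,1],[0,0,0,0,0,0,1],[0,0,0,0,0,0,1]]]'

```text
clock: 2.07
tool_pos: [577.1, -76.7, 289.9]
tcp_rot: [[-0.997, -0.075, -0.001], [-0.075, 0.997, 0.0], [0.001, 0.0, -1.0]]
ft_force: [0.7, 0.1, -0.0]
opening: 85.1
```

```bash
python3 go.py 581 -72 290 94.3; python3 -c "
from h import *
im=snap('wrist','w1'); print(proj(im,[581,-72,202]))"
```

```text
pos [577.1 -76.7 289.9] yawY 94.28 tilt [ 8.e-04  3.e-04 -1.e+00] q [ -7.6  22.4  17.7  85.3   0.  -11.9] F [ 0.7  0.1 -0. ] T [-0.02  0.01  0.01] open 85.1 t 2.07
tool shift now [-4.2  4.4 -0.1]  turn z rad (tool): -0.0004
shift after turn [-4.2  4.4 -0.1]
[289.03800585 225.20692014]
```

View pics/w1.png

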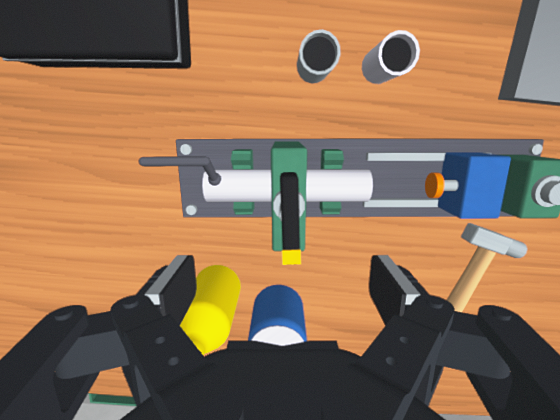

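The wrist view shows the bar from (289,173) to (291,265), the pipe from (204,186) to (372,186), the hanger's outer leg at (140-205,161) and the plate edges.

```bash
python3 - <<'E'
from h import *
im=load('w1');c=im['color']
cv2.imwrite('pics/w1z.png',cv2.resize(c[130:280,130:400],None,fx=2.9,fy=2.9,interpolation=cv2.INTER_CUBIC)[:,:,::-1])
hv=cv2.cvtColor(c,cv2.COLOR_RGB2HSV);V=hv[...,2]
m=np.zeros_like(V);m[165:270,275:305]=1
bk=((V<45)&(m>0)); n=cv2.connectedComponentsWithStats(bk.astype(np.uint8)); print(n[2],n[3])
ye=((hv[...,0]>20)&(hv[...,0]<33)&(hv[...,1]>150)&(V>120)&(m>0));n=cv2.connectedComponentsWithStats(ye.astype(np.uint8)); print(n[2],n[3])
for p in [(290,173),(291,265),(290.5,219)]: print(onz(im,*p,202).round(1))
# plate edges along image at z=12
for p in [(177,140),(543,140),(185,217)]: print('plate',onz(im,*p,12).round(1))
E
```

```text
[[     0      0    560    420 234885]
 [   281    173     17     76    267]
 [   292    178      1      1      1]
 [   297    185      1      2      2]
 [   297    190      1      1      1]
 [   290    194      1      1      1]
 [   296    195      1      1      1]
 [   285    196      1      1      1]
 [   287    196      1      1      1]
 [   296    197      1      1      1]
 [   296    199      2      2      2]
 [   296    202      2      2      2]
 [   297    205      1      2      2]
 [   286    206      1      2      2]
 [   297    208      1      3      3]
 [   297    212      1      6      6]
 [   287    220      1      1      1]
 [   297    220      1      1      1]
 [   290    223      1      1      1]
 [   297    222      1      1      1]
 [   297    225      1      1      1]
 [   297    227      1      1      1]
 [   288    228      1      1      1]
 [   297    229      1      1      1]
 [   286    232      1      1      1]
 [   290    234      1      1      1]
 [   297    234      1      2      2]
 [   288    237      1      1      1]
 [   297    237      2      2      2
[... 893 characters left out ...]
227.        ]
 [288.         228.        ]
 [297.         229.        ]
 [286.         232.        ]
 [290.         234.        ]
 [297.         234.5       ]
 [288.         237.        ]
 [297.5        237.5       ]
 [289.         240.        ]
 [291.         240.        ]
 [297.         240.        ]
 [291.         244.        ]
 [298.         244.        ]
 [287.         247.        ]
 [298.         246.        ]]
[[     0      0    560    420 234915]
 [   282    249     19     16    285]] [[279.48604389 209.44262818]
 [291.00350877 256.78947368]]
[540.9 -74.5 202. ]
[614.3 -67.7 202. ]
[575.9 -71.3 202. ]
plate [ 536.7 -222.1   12. ]
plate [498.9 272.3  12. ]
plate [ 644.6 -212.9   12. ]
```

View pics/w1z.png

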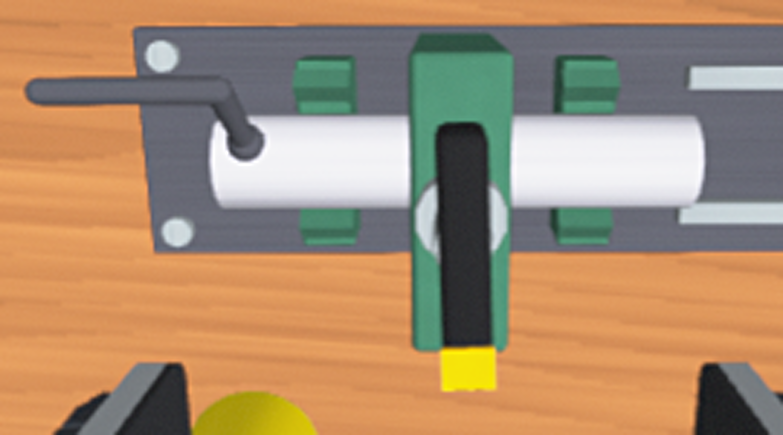

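arm_command --moves '[[[-1.8,5,10,0,0,0,1],[0,0,20,0,0,0,0.8],[0,0,20,0,0,0,0.6],[0,0,20,0,0,0,0.5],[0,0,15,0,0,0,0.4],[0,0,10,0,0,0,0.4],[0,0,5,0,0,0,0.4],[0,0,0,0,0,0,0.4],[0,0,0,0,0,0,0.4]]]'

```text
clock: 2.87
tool_pos: [578.9, -71.4, 191.1]
tcp_rot: [[-0.997, -0.076, 0.001], [-0.076, 0.997, -0.0], [-0.001, -0.0, -1.0]]
ft_force: [0.4, -0.5, 0.0]
opening: 34.2
```

```bash
python3 go.py 578.5 -71.5 190 94.5; python3 -c "
from h import *
im=snap('wrist','w2')"
```

```text
pos [578.9 -71.4 191.1] yawY 94.33 tilt [-8.e-04 -2.e-04 -1.e+00] q [ -7.   22.9   4.2  71.2   0.  -11.4] F [ 0.4 -0.5  0. ] T [ 0.01 -0.07  0.03] open 34.2 t 2.87
tool shift now [ 0.4 -0.   1.1]  turn z rad (tool): -0.0029
shift after turn [ 0.4 -0.   1.1]
```

View pics/w2.png

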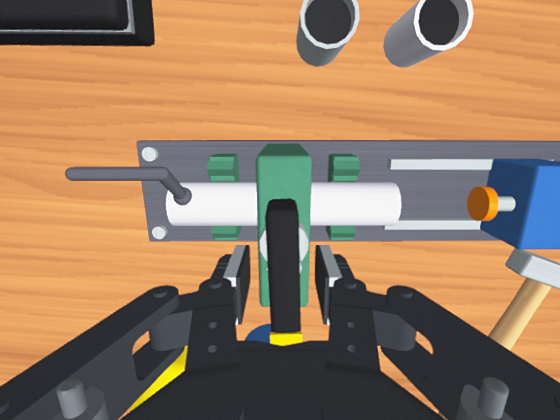

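The bar at column 284 sits well between the pads (240 and 325), so I'll close.

arm_command --moves '[[[0,0,0,0,0,0,0.2],[0,0,0,0,0,0,0],[0,0,0,0,0,0,0],[0,0,0,0,0,0,0],[0,0,0,0,0,0,0]]]'

```text
clock: 3.33
tool_pos: [579.2, -70.8, 191.5]
tcp_rot: [[-0.997, -0.076, 0.002], [-0.076, 0.997, 0.002], [-0.002, 0.002, -1.0]]
ft_force: [-2.4, 8.4, 8.4]
opening: 14.6
```

```bash
python3 go.py 578.5 -71.5 190 94.5
```

```text
pos [579.2 -70.8 191.5] yawY 94.35 tilt [-0.0019  0.0017 -1.    ] q [ -7.   22.9   4.2  71.2   0.1 -11.4] F [-2.4  8.4  8.4] T [ 1.73  0.52 -0.  ] open 14.6 t 3.33
tool shift now [ 0.7 -0.7  1.5]  turn z rad (tool): -0.0027
shift after turn [ 0.7 -0.7  1.5]
```

arm_command --moves '[[[0,1,0,0,0,0,0],[0,0,0,0,0,-0.05,0],[0,0,0,0,0,-0.05,0],[0,0,0,0,0,-0.05,0],[0,0,0,0,0,-0.05,0],[0,0,0,0,0,-0.05,0]]]'

```text
clock: 3.83
tool_pos: [579.1, -70.6, 191.5]
tcp_rot: [[-0.947, -0.322, 0.002], [-0.322, 0.947, 0.0], [-0.002, -0.0, -1.0]]
ft_force: [-2.0, 3.2, 7.5]
opening: 14.6
```

```bash
python3 go.py 578.5 -71.5 190 94.5
```

```text
pos [579.1 -70.6 191.5] yawY 108.77 tilt [-1.8e-03 -2.0e-04 -1.0e+00] q [ -7.   22.9   4.2  71.2   0.  -25.7] F [-2.   3.2  7.5] T [ 0.52  0.47 -0.09] open 14.6 t 3.83
tool shift now [ 0.9 -0.7  1.5]  turn z rad (tool): 0.2491
shift after turn [ 0.7 -0.9  1.5]
```

arm_command --moves '[[[0,0,0,0,0,-0.08,0],[0,0,0,0,0,-0.08,0],[0,0,0,0,0,-0.08,0],[0,0,0,0,0,-0.08,0],[0,0,0,0,0,-0.08,0],[0,0,0,0,0,-0.08,0],[0,0,0,0,0,-0.08,0],[0,0,0,0,0,-0.08,0],[0,0,0,0,0,-0.08,0]]]'

```text
clock: 4.58
tool_pos: [579.0, -70.4, 191.5]
tcp_rot: [[-0.498, -0.867, 0.002], [-0.867, 0.498, 0.001], [-0.001, -0.001, -1.0]]
ft_force: [-2.8, 3.5, 7.7]
opening: 15.0
```

```bash
python3 go.py 578.5 -71.5 190 94.5
```

```text
pos [579.  -70.4 191.5] yawY 150.12 tilt [-0.0014 -0.001  -1.    ] q [ -7.   22.9   4.2  71.2   0.  -67.1] F [-2.8  3.5  7.7] T [ 0.79  0.67 -0.15] open 15.0 t 4.58
tool shift now [ 1.2 -0.1  1.5]  turn z rad (tool): 0.9707
shift after turn [ 0.6 -1.1  1.5]
```

arm_command --moves '[[[0,0,0,0,0,-0.08,0],[0,0,0,0,0,-0.08,0],[0,0,0,0,0,-0.08,0],[0,0,0,0,0,-0.08,0],[0,0,0,0,0,-0.08,0],[0,0,0,0,0,-0.08,0],[0,0,0,0,0,-0.08,0],[0,0,0,0,0,-0.04,0],[0,0,0,0,0,0,0]]]'

```text
clock: 5.33
tool_pos: [578.8, -70.4, 191.5]
tcp_rot: [[0.077, -0.997, 0.001], [-0.997, -0.077, 0.001], [-0.001, -0.001, -1.0]]
ft_force: [-4.1, 5.3, 9.4]
opening: 14.5
```

```bash
python3 go.py 578.5 -71.5 190 94.5
```

```text
pos [578.8 -70.4 191.5] yawY -175.56 tilt [-6.0e-04 -1.2e-03 -1.0e+00] q [  -7.    22.9    4.2   71.2    0.  -101.4] F [-4.1  5.3  9.4] T [ 0.83  0.97 -0.15] open 14.5 t 5.33
tool shift now [1.1 0.4 1.5]  turn z rad (tool): 1.5697
shift after turn [ 0.4 -1.1  1.5]
```

arm_command --moves '[[[0,0,0,0,0,-0.08,0],[0,0,0,0,0,-0.08,0],[0,0,0,0,0,-0.08,0],[0,0,0,0,0,-0.08,0],[0,0,0,0,0,0,0]]]'

```text
clock: 5.75
tool_pos: [578.7, -70.3, 191.5]
tcp_rot: [[0.389, -0.921, 0.001], [-0.921, -0.389, 0.001], [-0.0, -0.001, -1.0]]
ft_force: [-5.7, 4.4, 10.2]
opening: 14.9
```

```bash
python3 go.py 578.5 -71.5 190 94.5; python3 -c "
from h import *
im=snap('wrist','w3');im=snap('scene','s3')"
```

```text
pos [578.7 -70.3 191.5] yawY -157.09 tilt [-2.0e-04 -1.2e-03 -1.0e+00] q [  -7.    22.9    4.2   71.2    0.  -119.9] F [-5.7  4.4 10.2] T [0.71 1.13 0.02] open 14.9 t 5.75
tool shift now [1.  0.7 1.5]  turn z rad (tool): 1.8922
shift after turn [ 0.3 -1.1  1.5]
```

View pics/w3.png

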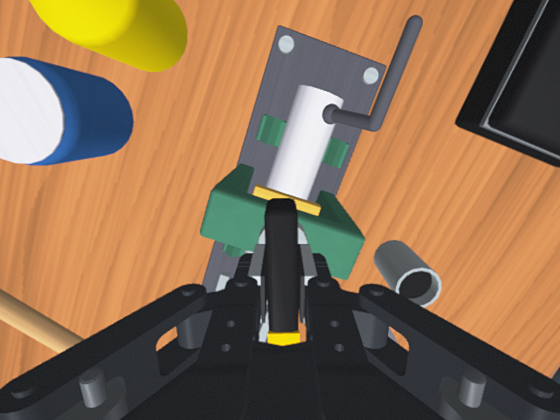

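```bash
python3 - <<'E'
from h import *
from scipy.optimize import brentq
im=load('w1'); yaw=np.radians(4.3)
A=np.array([578.5,-70.2,55.]);X=np.array([np.cos(yaw),np.sin(yaw),0]);Y=np.array([-np.sin(yaw),np.cos(yaw),0])
def cyl(im,u,v,r=65):
    o,d=ray(im,u,v)
    f=lambda t:(lambda w:np.hypot(w@X,w[2])-r)(o+d*t-A)
    ts=np.linspace(50,700,1300);g=[f(t) for t in ts]
    i=next(i for i in range(len(g)-1) if g[i]*g[i+1]<0)
    t=brentq(f,ts[i],ts[i+1]);p=o+d*t;w=p-A
    return p.round(1),'fx',round(w@X,1),'fy',round(w@Y,1),'lean',round(np.arctan2(-(w@X),w[2]),3)
for u,v in [(139.5,161.2),(173.5,161.4),(205,161.4)]: print(cyl(im,u,v))
for zx in (211,705): print('pipe end',((onz(im,130+zx/2.9,186,60)-A)@Y).round(1))
# top view too
t=load('top0')
for x,y in [(755,141),(700,141),(657,143)]: print(cyl(t,(x+.5)/3.4+149.5,(y+.5)/3.4+179.5))
E
```

```text
(array([ 554.3, -228. ,  109.1]), 'fx', np.float64(-36.0), 'fy', np.float64(-155.6), 'lean', np.float64(0.587))
(array([ 551.9, -192.5,  109.3]), 'fx', np.float64(-35.7), 'fy', np.float64(-120.0), 'lean', np.float64(0.582))
(array([ 549.5, -159.8,  109.4]), 'fx', np.float64(-35.6), 'fy', np.float64(-87.2), 'lean', np.float64(0.58))
pipe end -105.0
pipe end 104.9Traceback (most recent call last):
  File "<stdin>", line 16, in <module>
  File "<stdin>", line 9, in cyl
StopIteration
```

arm_command --moves '[[[0,0,0,0,0,0,0.5],[0,0,0,0,0,0,0.5],[0,0,0,0,0,0,0.5],[0,0,0,0,0,0,0.5],[0,0,-20,0,0,0,0.5],[0,0,-25,0,0,0,0.5],[0,0,-25,0,0,0.1,0.5],[0,0,-10,0,0,0.12,0.5],[0,0,0,0,0,0.1,0.5]]]'

```text
clock: 6.6
tool_pos: [579.7, -70.9, 273.2]
tcp_rot: [[0.068, -0.998, 0.004], [-0.998, -0.068, -0.001], [0.001, -0.004, -1.0]]
ft_force: [0.1, -0.8, 0.1]
opening: 42.7
```

arm_command --moves '[[[30,0,0,0,0,0,0.5],[30,0,0,0,0,0,0.5],[30,0,0,0,0,0,0.5],[29,0,0,0,0,0,0.5],[0,0,0,0,0,0,0.5],[0,0,0,0,0,0,0.5]]]'

```text
clock: 7.1
tool_pos: [587.4, -190.8, 269.9]
tcp_rot: [[0.072, -0.997, -0.0], [-0.997, -0.072, 0.0], [-0.0, 0.0, -1.0]]
ft_force: [-0.1, 0.9, 0.0]
opening: 42.7
```

```bash
python3 go.py 552.2 -195 111 -175.7; python3 -c "
from h import *
im=snap('wrist','w4')
print(proj(im,[552.2,-195,109]))"
```

```text
pos [ 587.4 -190.8  269.9] yawY -175.87 tilt [-1.e-04  4.e-04 -1.e+00] q [ -18.    27.    21.6   84.7   -0.  -112.1] F [-0.1  0.9  0. ] T [ 0.01 -0.06 -0.03] open 42.7 t 7.1
tool shift now [  1.7  35.4 158.9]  turn z rad (tool): -0.0029
shift after turn [  1.6  35.4 158.9]
[317.31173522 196.35460995]
```

View pics/w4.png

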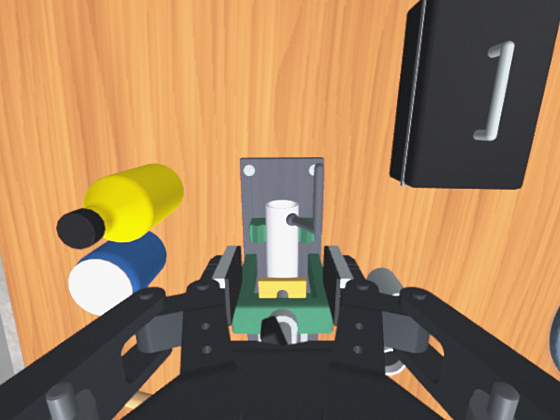

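The leg shows at column 319, rows 165-232, which agrees with my prediction (317,196). I'll go down to grip it.

arm_command --moves '[[[2,18,0,0,0,0,0.5],[0,18,0,0,0,0,0.5],[0,0,30,0,0,0,0.5],[0,0,30,0,0,0,0.5],[0,0,30,0,0,0,0.5],[0,0,30,0,0,0,0.5],[0,0,20,0,0,0,0.5],[0,0,19,0,0,0,0.5],[0,0,0,0,0,0,0.5],[0,0,0,0,0,0,0.5]]]'

```text
clock: 7.98
tool_pos: [551.4, -193.0, 111.3]
tcp_rot: [[0.075, -0.997, -0.001], [-0.997, -0.075, 0.001], [-0.001, 0.001, -1.0]]
ft_force: [0.1, 0.0, 1.3]
opening: 42.8
```

```bash
python3 go.py 552.2 -195 111 -175.7; python3 -c "
from h import *
im=snap('wrist','w5')"
```

```text
pos [ 551.4 -193.   111.3] yawY -175.67 tilt [-7.0e-04  1.2e-03 -1.0e+00] q [ -19.3   25.5   -3.7   60.8    0.  -113.6] F [0.1 0.  1.3] T [ 0.01 -0.03 -0.02] open 42.8 t 7.98
tool shift now [ 2.  -0.7  0.3]  turn z rad (tool): 0.0004
shift after turn [ 2.  -0.7  0.3]
```

View pics/w5.png

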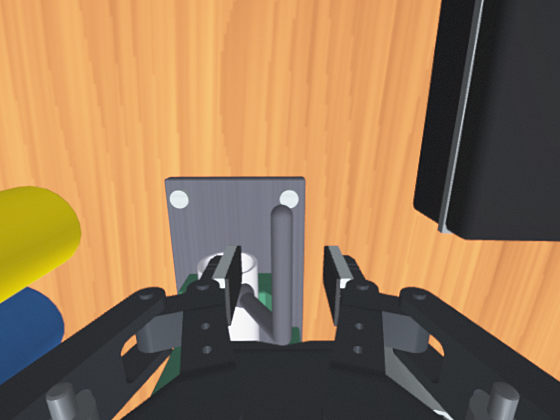

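arm_command --moves '[[[2,0,0,0,0,0,0.3],[0,0,0,0,0,0,0.15],[0,0,0,0,0,0,0],[0,0,0,0,0,0,0],[0,0,0,0,0,0,0]]]'

```text
clock: 8.45
tool_pos: [552.3, -196.3, 112.4]
tcp_rot: [[0.074, -0.997, 0.001], [-0.997, -0.074, -0.001], [0.001, -0.001, -1.0]]
ft_force: [-2.5, 0.1, 8.0]
opening: 7.8
```

```bash
python3 go.py 552.2 -195 111 -175.7
```

```text
pos [ 552.3 -196.3  112.4] yawY -175.75 tilt [ 8.0e-04 -1.2e-03 -1.0e+00] q [ -19.6   25.6   -3.5   60.8   -0.  -113.8] F [-2.5  0.1  8. ] T [0.01 0.47 0.01] open 7.8 t 8.45
tool shift now [-1.4 -0.   1.4]  turn z rad (tool): -0.0008
shift after turn [-1.4 -0.   1.4]
```

arm_command --moves '[[[0,0,0,0,0,0,0],[0,0,0,0,0,0,0]]]'

```text
clock: 8.62
tool_pos: [552.3, -196.3, 112.5]
tcp_rot: [[0.074, -0.997, 0.001], [-0.997, -0.074, -0.001], [0.001, -0.001, -1.0]]
ft_force: [-2.5, -0.1, 7.7]
opening: 7.7
```

```bash
python3 go.py 552.2 -195 111 -175.7; python3 -c "
from h import *
im=snap('wrist','w6');im=snap('scene','s6');c=im['color'];cv2.imwrite('pics/s6z.png',cv2.resize(c[200:320,180:330],None,fx=5,fy=5)[:,:,::-1])"
```

```text
pos [ 552.3 -196.3  112.5] yawY -175.75 tilt [ 8.0e-04 -1.3e-03 -1.0e+00] q [ -19.6   25.6   -3.5   60.8   -0.  -113.8] F [-2.5 -0.1  7.7] T [0.04 0.48 0.  ] open 7.7 t 8.62
tool shift now [-1.4  0.   1.5]  turn z rad (tool): -0.0008
shift after turn [-1.4  0.   1.5]
```

View pics/w6.png

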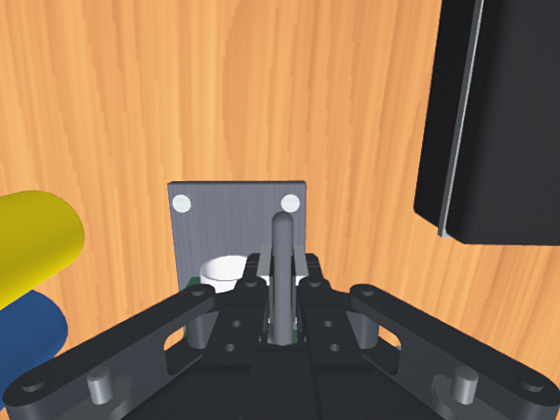

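View pics/s6z.png

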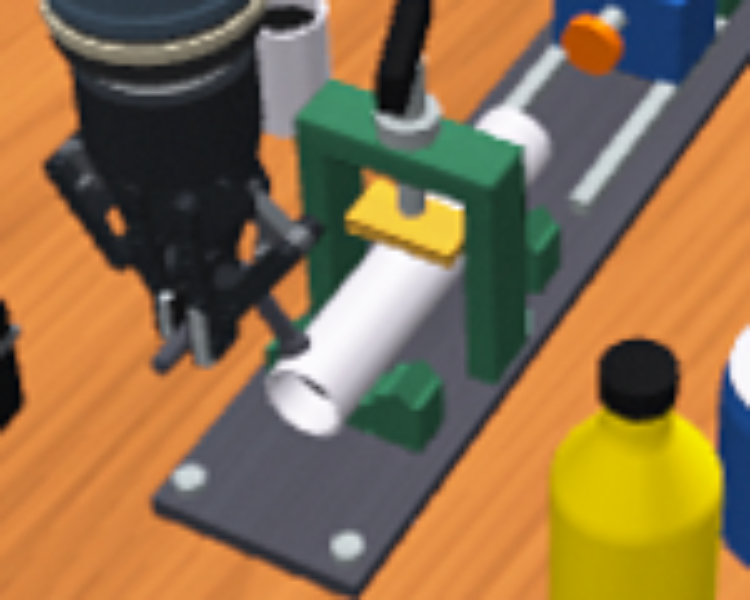

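arm_command --moves '[[[0,0,-1,0,0,0,0],[0,-3.9,-2.4,0,0,0,0],[0,-4.3,-2.1,0,0,0,0],[0,-3.9,-1.8,0,0,0,0],[0,-4.9,-1.7,0,0,0,0],[0,0,0,0,0,0,0]]]'

```text
clock: 9.22
tool_pos: [569.5, -195.0, 121.6]
tcp_rot: [[0.074, -0.997, 0.0], [-0.997, -0.074, -0.001], [0.001, -0.0, -1.0]]
ft_force: [-6.5, -0.8, 13.7]
opening: 7.7
```

```bash
python3 go.py 587.7 -193.3 122 -175.7
```

```text
pos [ 569.5 -195.   121.6] yawY -175.74 tilt [ 9.e-04 -4.e-04 -1.e+00] q [ -18.9   27.1    0.2   63.1   -0.  -113.1] F [-6.5 -0.8 13.7] T [-0.14  1.62  0.01] open 7.7 t 9.22
tool shift now [ -0.4 -18.3  -0.4]  turn z rad (tool): -0.0007
shift after turn [ -0.4 -18.3  -0.4]
```

arm_command --moves '[[[0,-4.4,-1.1,0,0,0,0],[0,-4.5,-0.9,0,0,0,0],[0,-5.2,-0.5,0,0,0,0],[0,-4.5,-0.2,0,0,0,0],[0,0,0,0,0,0,0],[0,0,0,0,0,0,0]]]'

```text
clock: 9.72
tool_pos: [588.7, -193.6, 124.3]
tcp_rot: [[0.074, -0.997, 0.002], [-0.997, -0.074, -0.001], [0.001, -0.002, -1.0]]
ft_force: [-0.7, -1.1, 10.5]
opening: 7.8
```

```bash
python3 go.py 587.9 -193.3 122 -175.7; python3 -c "
from h import *
im=snap('wrist','w7');im=snap('top','t7');im=snap('scene','s7')"
```

```text
pos [ 588.7 -193.6  124.3] yawY -175.73 tilt [ 8.0e-04 -2.2e-03 -1.0e+00] q [ -18.2   28.9    3.6   64.5    0.  -112.5] F [-0.7 -1.1 10.5] T [-0.09  0.29  0.07] open 7.8 t 9.72
tool shift now [-0.3  0.8  2.3]  turn z rad (tool): -0.0005
shift after turn [-0.3  0.8  2.3]
```

View pics/w7.png

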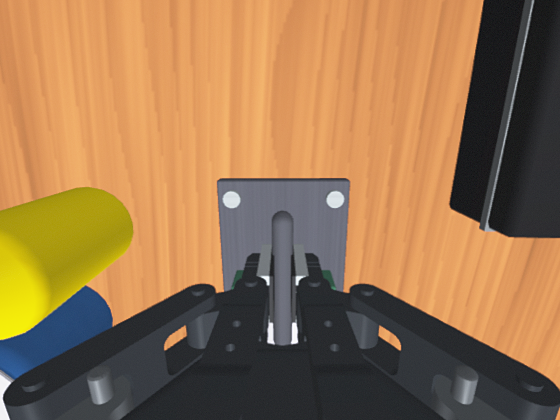

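```bash
python3 - <<'E'
from h import *
im=load('w7');c=im['color']
print(im['cx'],im['cy'])
h=cv2.cvtColor(c,cv2.COLOR_RGB2HSV)
m=np.zeros(c.shape[:2],np.uint8);m[185:215,220:350]=((h[185:215,220:350,2]>150)&(h[185:215,220:350,1]<40))
k,l,st,ce=cv2.connectedComponentsWithStats(m);print(st[1:],ce[1:])
b=[onz(im,*ce[i],15) for i in range(1,k) if st[i,4]>50]
print(b)
mid=np.mean(b,0);yaw=np.radians(4.3);Y=np.array([-np.sin(yaw),np.cos(yaw),0]);X=np.array([np.cos(yaw),np.sin(yaw),0])
print('mid',mid,'clamp-axis fx of mid',(mid-[578.5,-70.2,0])@X, 'sep',np.linalg.norm(b[0]-b[1]),'yaw by bolts',np.degrees(np.arctan2((b[0]-b[1])[1],(b[0]-b[1])[0])))
r=[onz(im,282.5,v,120) for v in (225,245)];print(r)
for row in (222,235,250):
    g=c[row,255:310].sum(1);print(row,g.tolist())
s=load('s7');cv2.imwrite('pics/s7z.png',cv2.resize(s['color'][200:320,180:330],None,fx=5,fy=5)[:,:,::-1])
E
```

```text
282.09181091479616 208.34490547600296
[[222 191  19  18 256]
 [326 191  19  17 253]] [[231.07421875 199.31640625]
 [334.82608696 199.09881423]]
[array([ 631.54724458, -201.9731102 ,   15.        ]), array([ 546.48891666, -208.52460293,   15.        ])]
mid [ 589.01808062 -205.24885657   15.        ] clamp-axis fx of mid 0.3626823034001517 sep 85.31026436754243 yaw by bolts 4.4044270324030155
[array([ 590.2148679 , -218.83418573,  120.        ]), array([ 589.47215097, -208.86721691,  120.        ])]
222 [351, 349, 349, 349, 354, 347, 345, 347, 351, 348, 350, 347, 345, 351, 356, 353, 306, 222, 236, 259, 279, 296, 298, 307, 319, 332, 339, 344, 344, 342, 339, 334, 329, 319, 315, 297, 278, 256, 301, 356, 358, 351, 350, 349, 344, 343, 352, 347, 344, 344, 349, 352, 352, 352, 360]
235 [350, 353, 349, 354, 352, 354, 344, 344, 351, 353, 360, 352, 346, 348, 353, 352, 305, 236, 245, 274, 296, 312, 321, 330, 339, 351, 352, 355, 352, 356, 353, 342, 341, 340, 324, 309, 286, 269, 311, 356, 353, 348, 346, 346, 344, 349, 349, 350, 346, 349, 348, 344, 347, 354, 355]
250 [355, 355, 351, 349, 359, 358, 366, 368, 369, 368, 367, 363, 364, 368, 367, 353, 261, 203, 246, 272, 286, 309, 320, 330, 344, 345, 350, 354, 352, 353, 353, 345, 342, 336, 324, 312, 285, 223, 227, 335, 373, 371, 369, 367, 367, 367, 364, 366, 366, 359, 346, 349, 348, 358, 359]
```

View pics/s7z.png

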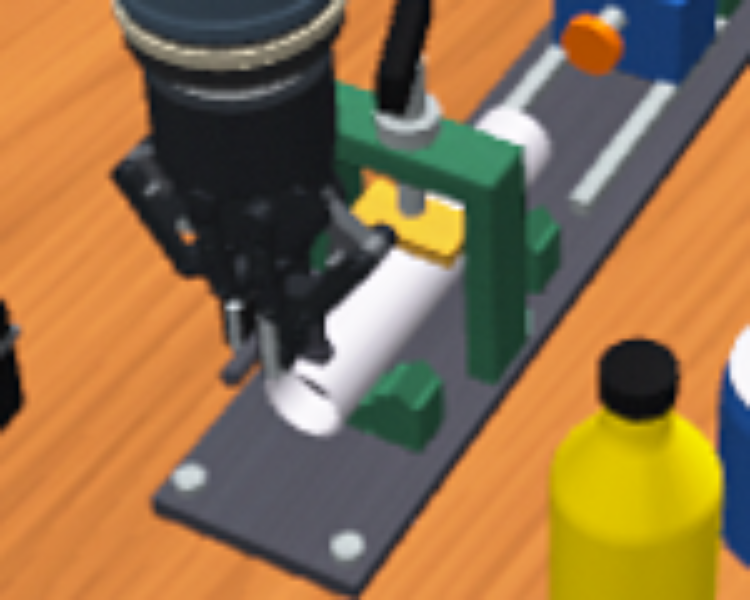

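arm_command --moves '[[[0,0,0,0,0,0,0.15],[0,0,0,0,0,0,0.25],[0,0,0,0,0,0,0.4],[0,0,0,0,0,0,0.4],[0,0,-10,0,0,0,0.4],[0,0,-25,0,0,0,0.5],[0,0,-30,0,0,0,0.5],[0,0,-30,0,0,0,0.5],[0,0,-30,0,0,0,0.5],[0,0,0,0,0,0,0.5]]]'

```text
clock: 10.7
tool_pos: [589.0, -193.9, 254.8]
tcp_rot: [[0.074, -0.997, 0.008], [-0.997, -0.074, -0.003], [0.003, -0.008, -1.0]]
ft_force: [1.1, -1.1, 0.8]
opening: 42.6
```

arm_command --moves '[[[0,0,-20,0,0,0,0.5],[0,0,0,0,0,0,0.5],[0,0,0,0,0,0,0.5]]]'

```text
clock: 10.95
tool_pos: [587.8, -193.5, 269.0]
tcp_rot: [[0.074, -0.997, 0.002], [-0.997, -0.074, -0.001], [0.001, -0.002, -1.0]]
ft_force: [-0.7, -0.0, -1.0]
opening: 42.8
```

```bash
python3 go.py 578.7 -70.3 270 -157; python3 -c "
from h import *
im=snap('wrist','w8')"
```

```text
pos [ 587.8 -193.5  269. ] yawY -175.74 tilt [ 7.0e-04 -1.8e-03 -1.0e+00] q [ -18.2   27.    21.5   84.4    0.  -112.5] F [-0.7 -0.  -1. ] T [-0.05  0.05  0.08] open 42.8 t 10.95
tool shift now [-123.6   -0.    -1.1]  turn z rad (tool): -0.3271
shift after turn [-117.   -39.7   -1. ]
```

View pics/w8.png

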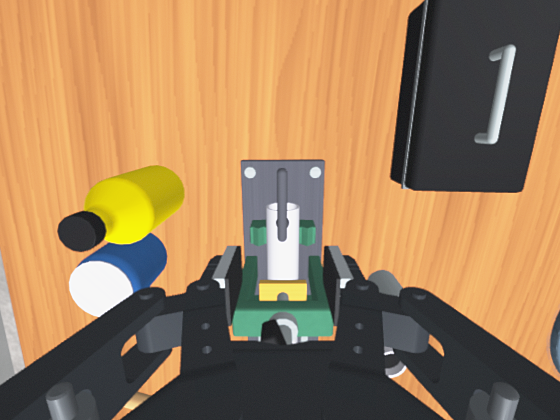

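The rod (column 282) lines up with the pipe (282.5) and the midpoint between the bolts (282.5), so it is upright. Next I'll go back to the clamp.

arm_command --moves '[[[-31,0,0,0,0,0,0.5],[-31,0,0,0,0,0,0.5],[-31,0,0,0,0,0,0.5],[-30.6,0,0,0,0,0,0.5],[0,0,0,0,0,-0.11,0.5],[0,0,0,0,0,-0.11,0.5],[0,0,10,0,0,-0.107,0.5],[0,0,10,0,0,0,0.5],[0,0,0,0,0,0,0.5]]]'

```text
clock: 11.75
tool_pos: [577.1, -70.0, 245.3]
tcp_rot: [[0.388, -0.922, -0.004], [-0.922, -0.388, 0.0], [-0.002, 0.003, -1.0]]
ft_force: [0.3, -0.7, -0.3]
opening: 42.8
```

```bash
python3 go.py 578.7 -70.3 191.5 -157; python3 -c "
from h import *
im=snap('wrist','w9')"
```

```text
pos [577.1 -70.  245.3] yawY -157.19 tilt [-0.0018  0.0032 -1.    ] q [  -6.9   22.3   11.1   79.     0.  -119.7] F [ 0.3 -0.7 -0.3] T [-0.02  0.06 -0.03] open 42.8 t 11.75
tool shift now [ 1.  -1.5 53.8]  turn z rad (tool): -0.0034
shift after turn [ 0.9 -1.3 53.8]
```

View pics/w9.png

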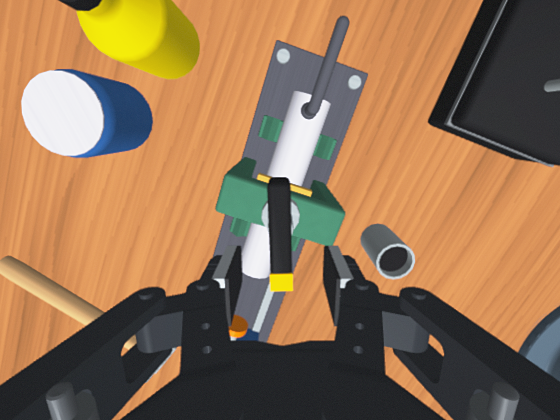

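arm_command --moves '[[[1,-1,15,0,0,0,0.5],[0,0,20,0,0,0,0.4],[0,0,18,0,0,0,0.4],[0,0,0,0,0,0,0.4],[0,0,0,0,0,0,0.2],[0,0,0,0,0,0,0],[0,0,0,0,0,0,0],[0,0,0,0,0,0,0],[0,0,0,0,0,0,0]]]'

```text
clock: 12.55
tool_pos: [579.1, -70.9, 196.0]
tcp_rot: [[0.389, -0.921, -0.001], [-0.921, -0.389, -0.0], [0.0, 0.001, -1.0]]
ft_force: [-6.1, -1.2, -3.1]
opening: 14.1
```

```bash
python3 go.py 578.7 -70.3 191.5 94.4; python3 -c "
from h import *
im=snap('wrist','w10')"
```

```text
pos [579.1 -70.9 196. ] yawY -157.09 tilt [ 1.e-04  7.e-04 -1.e+00] q [  -7.    22.9    4.9   72.    -0.  -119.9] F [-6.1 -1.2 -3.1] T [-0.31  1.09 -0.06] open 14.1 t 12.55
tool shift now [-0.7  0.1  4.5]  turn z rad (tool): 1.8939
shift after turn [0.4 0.7 4.5]
```

View pics/w10.png

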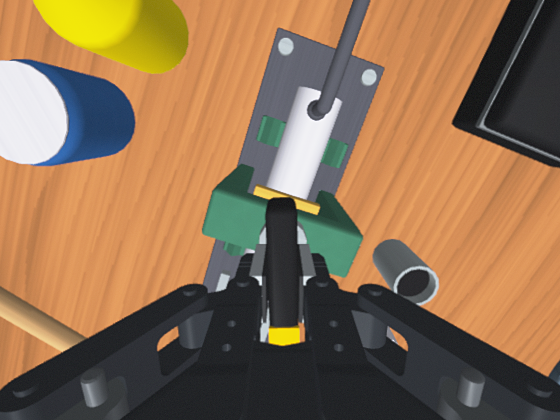

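arm_command --moves '[[[0,0,0,0,0,0.08,0],[0,0,0,0,0,0.08,0],[0,0,0,0,0,0.08,0],[0,0,0,0,0,0.08,0],[0,0,0,0,0,0.08,0],[0,0,0,0,0,0.08,0],[0,0,0,0,0,0.08,0],[0,0,0,0,0,0.08,0],[0,0,0,0,0,0.08,0],[0,0,0,0,0,0.08,0]]]'

```text
clock: 13.43
tool_pos: [578.8, -71.0, 196.0]
tcp_rot: [[-0.393, -0.92, -0.001], [-0.92, 0.393, -0.001], [0.001, 0.001, -1.0]]
ft_force: [-8.5, -2.1, -2.7]
opening: 13.8
```

arm_command --moves '[[[0,0,0,0,0,0.08,0],[0,0,0,0,0,0.08,0],[0,0,0,0,0,0.08,0],[0,0,0,0,0,0.08,0],[0,0,0,0,0,0.08,0],[0,0,0,0,0,0.08,0],[0,0,0,0,0,0.08,0],[0,0,0,0,0,0.08,0],[0,0,0,0,0,0.08,0],[0,0,0,0,0,0.05,0]]]'

```text
clock: 14.27
tool_pos: [578.6, -70.8, 196.0]
tcp_rot: [[-0.922, -0.386, -0.002], [-0.386, 0.922, -0.0], [0.001, 0.0, -1.0]]
ft_force: [-9.9, 0.2, -1.2]
opening: 14.1
```

```bash
python3 go.py 578.7 -70.3 191.5 94.4
```

```text
pos [578.6 -70.8 196. ] yawY 112.72 tilt [ 1.5e-03  5.0e-04 -1.0e+00] q [ -7.   22.9   4.9  72.   -0.  -29.7] F [-9.9  0.2 -1.2] T [-0.05  1.96  0.23] open 14.1 t 14.27
tool shift now [-0.3  0.4  4.5]  turn z rad (tool): 0.3197
shift after turn [-0.1  0.5  4.5]
```

arm_command --moves '[[[0,0,0,0,0,0.06,0],[0,0,0,0,0,0.06,0],[0,0,0,0,0,0.06,0],[0,0,0,0,0,0.06,0],[0,0,0,0,0,0.04,0],[0,0,0,0,0,0,0]]]'

```text
clock: 14.77
tool_pos: [578.6, -70.7, 195.9]
tcp_rot: [[-0.993, -0.118, -0.002], [-0.118, 0.993, 0.0], [0.002, 0.0, -1.0]]
ft_force: [-9.2, 0.7, -0.6]
opening: 13.9
```

```bash
python3 go.py 578.7 -70.3 191.5 94.4
```

```text
pos [578.6 -70.7 195.9] yawY 96.77 tilt [ 1.6e-03  2.0e-04 -1.0e+00] q [ -7.   22.9   4.9  72.   -0.  -13.7] F [-9.2  0.7 -0.6] T [0.09 2.01 0.03] open 13.9 t 14.77
tool shift now [-0.2  0.4  4.4]  turn z rad (tool): 0.0414
shift after turn [-0.2  0.4  4.4]
```

arm_command --moves '[[[0,0,0,0,0,0.03,0],[0,0,0,0,0,0.03,0],[0,0,0,0,0,0,0]]]'

```text
clock: 15.02
tool_pos: [578.6, -70.7, 196.0]
tcp_rot: [[-0.998, -0.059, -0.002], [-0.059, 0.998, 0.0], [0.002, 0.0, -1.0]]
ft_force: [-10.3, 0.9, -1.0]
opening: 13.6
```

```bash
python3 go.py 578.7 -70.3 191.5 94.4
```

```text
pos [578.6 -70.7 196. ] yawY 93.38 tilt [ 1.6e-03  2.0e-04 -1.0e+00] q [ -7.   22.9   4.9  72.   -0.  -10.3] F [-10.3   0.9  -1. ] T [0.18 2.02 0.1 ] open 13.6 t 15.02
tool shift now [-0.1  0.3  4.5]  turn z rad (tool): -0.0177
shift after turn [-0.1  0.3  4.5]
```

arm_command --moves '[[[0,0,0,0,0,0.04,0],[0,0,0,0,0,0,0]]]'

```text
clock: 15.18
tool_pos: [578.6, -70.6, 196.0]
tcp_rot: [[-1.0, -0.019, -0.002], [-0.019, 1.0, 0.0], [0.002, 0.0, -1.0]]
ft_force: [-10.3, 0.4, 0.3]
opening: 13.7
```

```bash
python3 go.py 578.7 -70.3 191.5 94.4
```

```text
pos [578.6 -70.6 196. ] yawY 91.09 tilt [ 1.6e-03  1.0e-04 -1.0e+00] q [-7.  22.9  4.9 72.  -0.  -8. ] F [-10.3   0.4   0.3] T [0.03 2.06 0.41] open 13.7 t 15.18
tool shift now [-0.1  0.3  4.5]  turn z rad (tool): -0.0579
shift after turn [-0.1  0.3  4.5]
```

arm_command --moves '[[[0,0,0,0,0,0.04,0],[0,0,0,0,0,0,0]]]'

```text
clock: 15.35
tool_pos: [579.0, -70.6, 196.0]
tcp_rot: [[-1.0, 0.02, -0.001], [0.02, 1.0, 0.0], [0.001, 0.0, -1.0]]
ft_force: [-8.5, 0.2, 0.5]
opening: 13.9
```

```bash
python3 go.py 578.7 -70.3 191.5 94.4;  python3 -c "
from h import *
im=snap('wrist','w11')"
```

```text
pos [579.  -70.6 196. ] yawY 88.83 tilt [ 8.e-04  0.e+00 -1.e+00] q [-7.  22.9  4.9 72.  -0.  -5.8] F [-8.5  0.2  0.5] T [0.13 1.76 0.77] open 13.9 t 15.35
tool shift now [0.3 0.3 4.5]  turn z rad (tool): -0.0973
shift after turn [0.2 0.3 4.5]
```

View pics/w11.png

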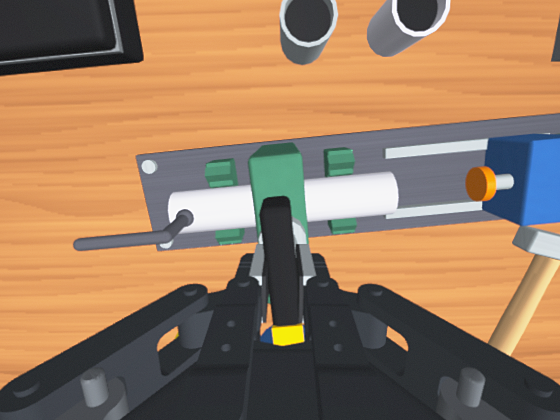

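Torque rises to 0.77 N m and the bar now yaws in the pads: that is the hard stop. I'll release and check.

arm_command --moves '[[[0,0,0,0,0,0,0.3],[0,0,0,0,0,0,0.5],[0,0,0,0,0,0,0.5],[0,0,0,0,0,0,0.5],[0,0,-25,0,0,0,0.5],[0,0,-30,0,0,0,0.5],[0,0,-30,0,0,-0.1,0.5],[0,0,-10,0,0,0,0.5],[0,0,0,0,0,0,0.5],[0,0,0,0,0,0,0.5]]]'

```text
clock: 16.23
tool_pos: [579.9, -70.8, 290.3]
tcp_rot: [[-0.997, -0.081, 0.001], [-0.081, 0.997, -0.0], [-0.001, -0.0, -1.0]]
ft_force: [0.3, 0.3, -0.9]
opening: 42.7
```

```bash
python3 go.py 528 258 270 94.4; python3 - <<'E'
from h import *
im=snap('wrist','w12')
c=im['color'];cv2.imwrite('pics/w12z.png',cv2.resize(c[130:280,130:400],None,fx=2.9,fy=2.9,interpolation=cv2.INTER_CUBIC)[:,:,::-1])
E
```

```text
pos [579.9 -70.8 290.3] yawY 94.67 tilt [-1.2e-03 -3.0e-04 -1.0e+00] q [ -7.   22.6  17.9  85.3  -0.  -11.6] F [ 0.3  0.3 -0.9] T [-0.01 -0.04  0.07] open 42.7 t 16.23
tool shift now [ 25.  331.9  20.1]  turn z rad (tool): 0.0047
shift after turn [ 26.5 331.8  20.3]
```

View pics/w12z.png

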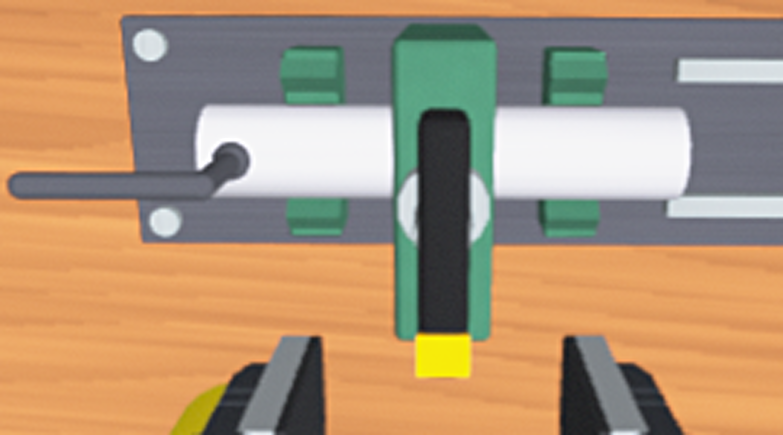

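arm_command --moves '[[[0,34,0,0,0,0,0.5],[0,34,0,0,0,0,0.5],[0,34,0,0,0,0,0.5],[5,34,0,0,0,0,0.5],[5,34,0,0,0,0,0.5],[5,34,0,0,0,0,0.5],[5,34,5,0,0,0,0.5],[5,34,5,0,0,0,0.5],[0,30,5,0,0,0,0.5],[0,0,0,0,0,0,0.5]]]'

```text
clock: 17.12
tool_pos: [528.0, 232.5, 272.4]
tcp_rot: [[-0.996, -0.086, -0.003], [-0.086, 0.996, -0.0], [0.003, 0.0, -1.0]]
ft_force: [0.6, 0.6, -0.2]
opening: 42.7
```

arm_command --moves '[[[0,0,0,0,0,0,0.5],[0,0,0,0,0,0,0.5]]]'

```text
clock: 17.28
tool_pos: [529.5, 227.9, 274.1]
tcp_rot: [[-0.997, -0.082, -0.001], [-0.082, 0.997, -0.001], [0.001, -0.001, -1.0]]
ft_force: [0.9, -0.7, 0.2]
opening: 42.7
```

```bash
python3 go.py 530 258 270 94.4; python3 - <<'E'
from h import *
im=snap('wrist','w13')
b=load('w12'); A=np.array([578.6,-70.4,0]);yaw=np.radians(4.35);X=np.array([np.cos(yaw),np.sin(yaw),0])
for zx,zy in [(30,186),(100,186),(180,186)]:
    p=onz(b,130+zx/2.9,130+zy/2.9,120);print('rod fx',(p-A)@X)
E
```

```text
pos [529.5 227.9 274.1] yawY 94.71 tilt [ 1.4e-03 -7.0e-04 -1.0e+00] q [23.3 21.6 14.2 82.7 -0.  18.6] F [ 0.9 -0.7  0.2] T [-0.04  0.03  0.07] open 42.7 t 17.28
tool shift now [-3.  30.   4.1]  turn z rad (tool): 0.0054
shift after turn [-2.8 30.   4.1]
rod fx 1.1095669436517623
rod fx 1.0009356832866203
rod fx 0.8726445028844454
```

View pics/w13.png

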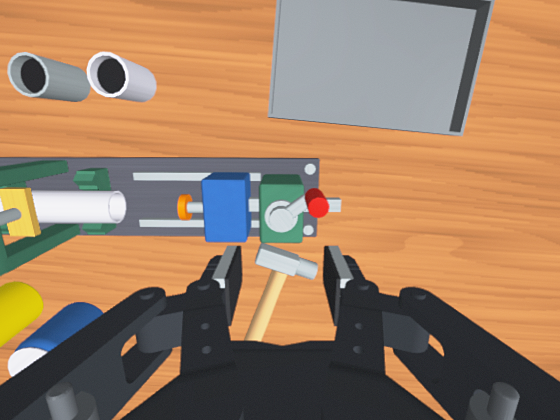

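```bash
python3 - <<'E'
from h import *
im=load('w13');c=im['color'][150:250,170:350]
cv2.imwrite('pics/w13z.png',cv2.resize(c,None,fx=4.4,fy=4.4,interpolation=cv2.INTER_CUBIC)[:,:,::-1])
E
```

```text
(no output)
```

View pics/w13z.png

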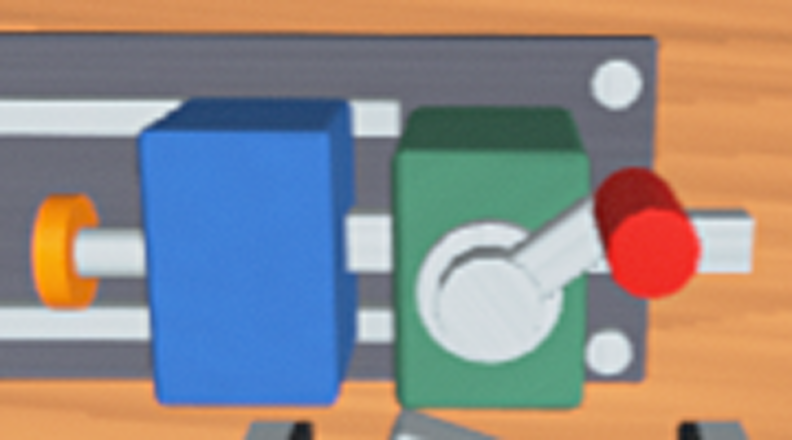

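```bash
python3 - <<'E'
from h import *
im=load('w13'); f=lambda x,y,z:onz(im,169.5+(x+.5)/4.4,149.5+(y+.5)/4.4,z)
k=f(654,253,146);a=f(492,310,104)
A=np.array([578.6,-70.4,0]);yaw=np.radians(4.35);X=np.array([np.cos(yaw),np.sin(yaw),0]);Y=np.array([-np.sin(yaw),np.cos(yaw),0])
print(k,a,'axis fx,fy',(a-A)@X,(a-A)@Y,'knob rel',(k-a)@X,(k-a)@Y,np.hypot(*(k-a)[:2]))
ang=lambda d:np.arctan2(d@Y,-(d@X))
print('crank',ang(k-a))
ae=A+X*0+Y*((a-A)@Y); print('axis on centre line',ae,(k-ae)@X,(k-ae)@Y,ang(k-ae))
fo=f(66,252,55);print('tip face approx fy',(f(45,252,55)-A)@Y)
E
```

```text
[527.898754   259.17295672 146.        ] [556.3332963  228.29335725 104.        ] axis fx,fy 0.4530039729702359 299.52182315060566 knob rel -26.010447700267548 32.94737424005044 41.97705157442925
crank 0.902518822754788
axis on centre line [555.88159728 228.25899739   0.        ] -25.55744372729736 32.94737424005043 0.9110459408244077
tip face approx fy 175.42613937984368
```

arm_command --moves '[[[-1,16,0,0,0,0,0.5],[0,15.2,10,0,0,0,0.5],[0,0,30,0,0,0,0.5],[0,0,30,0,0,0,0.5],[0,0,30,0,0,0,0.5],[0,0,25,0,0,0,0.5],[0,0,19,0,0,0,0.5],[0,0,0,0,0,0,0.5],[0,0,0,0,0,0,0.5]]]'

```text
clock: 18.08
tool_pos: [527.7, 258.9, 130.3]
tcp_rot: [[-0.997, -0.082, -0.002], [-0.082, 0.997, -0.001], [0.002, -0.001, -1.0]]
ft_force: [0.1, -0.8, -0.1]
opening: 42.9
```

```bash
python3 go.py 527.9 259.2 129 94.4; python3 - <<'E'
from h import *
im=snap('wrist','w14')
E
```

```text
pos [527.7 258.9 130.3] yawY 94.68 tilt [ 1.8e-03 -7.0e-04 -1.0e+00] q [26.1 25.3 -1.3 63.6 -0.  21.5] F [ 0.1 -0.8 -0.1] T [ 0.05 -0.03  0.01] open 42.9 t 18.08
tool shift now [-0.2  0.3  1.3]  turn z rad (tool): 0.0049
shift after turn [-0.2  0.3  1.3]
```

View pics/w14.png

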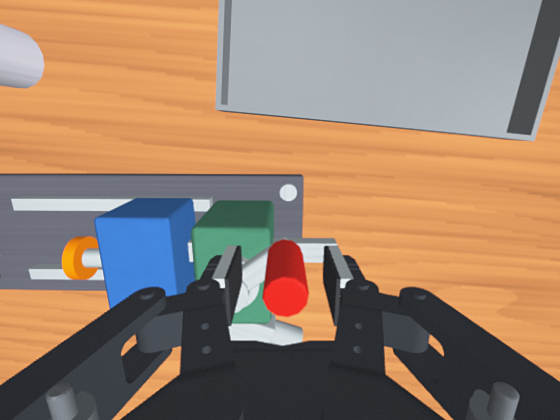

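Knob centred between the pads (column 286, pads 233/337). Close.

arm_command --moves '[[[0,0,0,0,0,0,0.3],[0,0,0,0,0,0,0.15],[0,0,0,0,0,0,0],[0,0,0,0,0,0,0],[0,0,0,0,0,0,0]]]'

```text
clock: 18.55
tool_pos: [528.9, 260.0, 132.6]
tcp_rot: [[-0.997, -0.082, 0.002], [-0.082, 0.997, 0.001], [-0.002, 0.001, -1.0]]
ft_force: [-2.9, 0.8, 7.9]
opening: 18.6
```

```bash
python3 go.py 527.9 259.2 129 94.4; python3 - <<'E'
from h import *
s=robot.get_state();R=np.array(s['tcp_rot']);p=np.array(s['tool_pos'])
A=np.array([556.1,228.3,p[2]]);d=(p-A);print(np.hypot(*d[:2]))
w=R.T@d;print(w,'tool angle',np.arctan2(w[1],w[0]))
# tool coords: clockwise from above about tool z(down)=positive rotation x->y
phi=np.arctan2(w[1],w[0])
for step,n in ((0.3,22),):
    for i in range(n):
        a,b=phi+step*i,phi+step*(i+1)
        print(i,np.round(42*np.array([np.cos(b)-np.cos(a),np.sin(b)-np.sin(a)]),1).tolist())
E
```

```text
pos [528.9 260.  132.6] yawY 94.72 tilt [-0.0021  0.0013 -1.    ] q [26.2 25.1 -1.1 63.6  0.  21.4] F [-2.9  0.8  7.9] T [ 0.1   0.5  -0.03] open 18.6 t 18.55
tool shift now [ 1.  -0.7  3.6]  turn z rad (tool): 0.0055
shift after turn [ 1.  -0.7  3.6]
41.76955604129164
[ 2.45316789e+01  3.38066931e+01 -6.86121018e-03] tool angle 0.9430650778693566
0 [-11.1, 5.8]
1 [-12.4, 2.2]
2 [-12.5, -1.5]
3 [-11.5, -5.1]
4 [-9.4, -8.3]
5 [-6.5, -10.7]
6 [-3.1, -12.2]
7 [0.6, -12.5]
8 [4.3, -11.8]
9 [7.6, -10.0]
10 [10.2, -7.3]
11 [11.9, -3.9]
12 [12.6, -0.2]
13 [12.1, 3.5]
14 [10.5, 6.9]
15 [8.0, 9.7]
16 [4.8, 11.6]
17 [1.1, 12.5]
18 [-2.6, 12.3]
19 [-6.1, 11.0]
20 [-9.1, 8.7]
21 [-11.2, 5.6]
```

arm_command --moves '[[[-5.9,3,0,0,0,0,0],[-5.9,3,0,0,0,0,0],[-6.5,1,0,0,0,0,0],[-6.5,1,0,0,0,0,0],[-6.5,-1,0,0,0,0,0],[-6.5,-1,0,0,0,0,0],[-5.8,-3,0,0,0,0,0],[-5.8,-3,0,0,0,0,0],[-4.7,-4.7,0,0,0,0,0],[-4.6,-4.6,0,0,0,0,0]]]'

```text
clock: 19.38
tool_pos: [588.7, 255.8, 132.6]
tcp_rot: [[-0.997, -0.083, 0.003], [-0.083, 0.997, 0.002], [-0.003, 0.002, -1.0]]
ft_force: [-2.3, 2.8, 6.0]
opening: 18.4
```

```bash
cat > cr.py <<'E'
from h import *
s=robot.get_state();R=np.array(s['tcp_rot']);p=np.array(s['tool_pos'])
A=np.array([556.1,228.3,p[2]]);d=p-A;yaw=np.radians(4.35);X=np.array([np.cos(yaw),np.sin(yaw),0]);Y=np.array([-np.sin(yaw),np.cos(yaw),0])
print('r',np.hypot(*d[:2]).round(2),'crank mod 2pi',np.arctan2(d@Y,-(d@X))%(2*np.pi),'F',np.round(s['ft_force'],1),'open',s['opening'],'z',p[2].round(1),'t',s['clock'], 'w',(R.T@d).round(2))
E
python3 cr.py
```

```text
r 42.68 crank mod 2pi 2.5170174203470435 F [-2.3  2.8  6. ] open 18.41065917026335 z 132.6 t 19.3833 w [-34.79  24.72   0.15]
```

arm_command --moves '[[[-3,-5.9,0,0,0,0,0],[-3,-5.8,0,0,0,0,0],[-1,-6.5,0,0,0,0,0],[-1.1,-6.5,0,0,0,0,0],[1,-6.5,0,0,0,0,0],[1,-6.5,0,0,0,0,0],[3,-5.9,0,0,0,0,0],[2.9,-5.8,0,0,0,0,0],[4.7,-4.7,0,0,0,0,0],[4.6,-4.6,0,0,0,0,0]]]'

```text
clock: 20.22
tool_pos: [583.9, 196.1, 132.5]
tcp_rot: [[-0.997, -0.082, 0.002], [-0.082, 0.997, 0.002], [-0.002, 0.002, -1.0]]
ft_force: [-2.7, 8.3, 7.2]
opening: 18.4
```

```bash
python3 cr.py
```

```text
r 42.51 crank mod 2pi 4.076153384748369 F [-2.7  8.3  7.2] open 18.415228983388996 z 132.5 t 20.2167 w [-25.04 -34.35  -0.  ]
```

arm_command --moves '[[[5.9,-3,0,0,0,0,0],[5.8,-3,0,0,0,0,0],[6.5,-1,0,0,0,0,0],[6.5,-1.1,0,0,0,0,0],[6.5,1,0,0,0,0,0],[6.5,1,0,0,0,0,0],[5.9,3,0,0,0,0,0],[5.8,2.9,0,0,0,0,0],[4.7,4.7,0,0,0,0,0],[4.6,4.6,0,0,0,0,0]]]'

```text
clock: 21.05
tool_pos: [525.1, 200.4, 132.5]
tcp_rot: [[-0.997, -0.082, 0.003], [-0.082, 0.997, 0.001], [-0.004, 0.001, -1.0]]
ft_force: [7.7, 3.3, 4.3]
opening: 18.4
```

```bash
python3 cr.py
```

```text
r 41.69 crank mod 2pi 5.6250714268161675 F [7.7 3.3 4.3] open 18.388599197492248 z 132.5 t 21.05 w [ 33.13 -25.3   -0.13]
```

arm_command --moves '[[[3,5.9,0,0,0,0,0],[3,5.8,0,0,0,0,0],[1,6.5,0,0,0,0,0],[1.1,6.5,0,0,0,0,0],[-1,6.5,0,0,0,0,0],[-1,6.5,0,0,0,0,0],[-3,5.9,0,0,0,0,0],[-2.9,5.8,0,0,0,0,0],[-4.7,4.7,0,0,0,0,0],[-4.6,4.6,0,0,0,0,0]]]'

```text
clock: 21.88
tool_pos: [528.6, 259.8, 132.5]
tcp_rot: [[-0.997, -0.082, 0.001], [-0.082, 0.997, 0.001], [-0.001, 0.001, -1.0]]
ft_force: [-2.2, -2.3, 11.6]
opening: 18.7
```

```bash
python3 cr.py
```

```text
r 41.85 crank mod 2pi 0.9295526365251993 F [-2.2 -2.3 11.6] open 18.66821047145218 z 132.5 t 21.8833 w [24.82 33.7  -0.  ]
```

arm_command --moves '[[[-5.9,3,0,0,0,0,0],[-5.9,3,0,0,0,0,0],[-6.5,1,0,0,0,0,0],[-6.5,1,0,0,0,0,0],[-6.5,-1,0,0,0,0,0],[-6.5,-1,0,0,0,0,0],[-5.8,-3,0,0,0,0,0],[-5.8,-3,0,0,0,0,0],[-4.7,-4.7,0,0,0,0,0],[-4.6,-4.6,0,0,0,0,0]]]'

```text
clock: 22.72
tool_pos: [588.8, 255.7, 132.6]
tcp_rot: [[-0.997, -0.083, 0.003], [-0.083, 0.997, 0.002], [-0.003, 0.002, -1.0]]
ft_force: [-1.4, 3.6, 7.8]
opening: 18.4
```

arm_command --moves '[[[-3,-5.9,0,0,0,0,0],[-3,-5.8,0,0,0,0,0],[-1,-6.5,0,0,0,0,0],[-1.1,-6.5,0,0,0,0,0],[1,-6.5,0,0,0,0,0],[1,-6.5,0,0,0,0,0],[3,-5.9,0,0,0,0,0],[2.9,-5.8,0,0,0,0,0],[4.7,-4.7,0,0,0,0,0],[4.6,-4.6,0,0,0,0,0]]]'

```text
clock: 23.55
tool_pos: [583.8, 196.0, 132.4]
tcp_rot: [[-0.997, -0.082, 0.002], [-0.082, 0.997, 0.002], [-0.002, 0.002, -1.0]]
ft_force: [-2.9, 8.3, 8.2]
opening: 18.2
```

arm_command --moves '[[[5.9,-3,0,0,0,0,0],[5.8,-3,0,0,0,0,0],[6.5,-1,0,0,0,0,0],[6.5,-1.1,0,0,0,0,0],[6.5,1,0,0,0,0,0],[6.5,1,0,0,0,0,0],[5.9,3,0,0,0,0,0],[5.8,2.9,0,0,0,0,0],[4.7,4.7,0,0,0,0,0],[4.6,4.6,0,0,0,0,0]]]'

```text
clock: 24.38
tool_pos: [525.2, 200.3, 132.5]
tcp_rot: [[-0.997, -0.082, 0.004], [-0.082, 0.997, 0.001], [-0.004, 0.001, -1.0]]
ft_force: [7.7, 3.8, 4.9]
opening: 18.6
```

```bash
python3 cr.py;python3 - <<'E'
from h import *
im=snap('scene','s15');c=im['color'];cv2.imwrite('pics/s15z.png',cv2.resize(c[130:330,180:380],None,fx=3,fy=3)[:,:,::-1])
E
```

```text
r 41.71 crank mod 2pi 5.622218003177417 F [7.7 3.8 4.9] open 18.562616745797417 z 132.5 t 24.3833 w [ 33.08 -25.41  -0.14]
```

View pics/s15z.png

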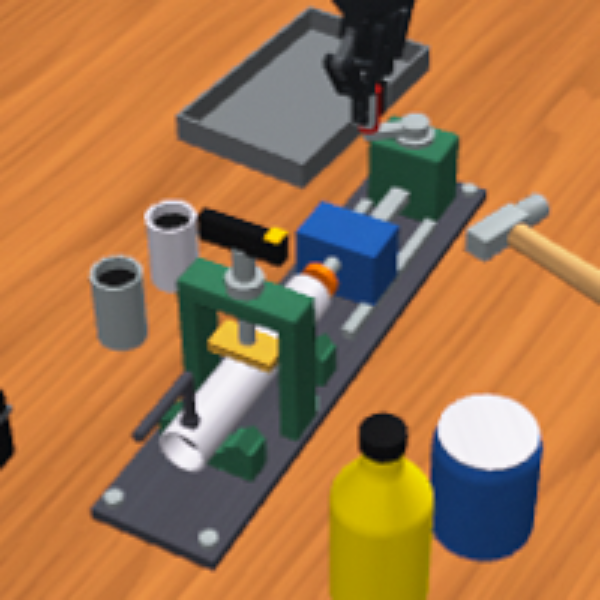

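arm_command --moves '[[[3,5.9,0,0,0,0,0],[3,5.8,0,0,0,0,0],[1,6.5,0,0,0,0,0],[1.1,6.5,0,0,0,0,0],[-1,6.5,0,0,0,0,0],[-1,6.5,0,0,0,0,0],[-3,5.9,0,0,0,0,0],[-2.9,5.8,0,0,0,0,0],[-4.7,4.7,0,0,0,0,0],[-4.6,4.6,0,0,0,0,0]]]'

```text
clock: 25.27
tool_pos: [528.5, 259.7, 132.4]
tcp_rot: [[-0.997, -0.082, 0.001], [-0.082, 0.997, 0.001], [-0.001, 0.001, -1.0]]
ft_force: [-2.5, -0.7, 11.9]
opening: 18.6
```

arm_command --moves '[[[-5.9,3,0,0,0,0,0],[-5.9,3,0,0,0,0,0],[-6.5,1,0,0,0,0,0],[-6.5,1,0,0,0,0,0],[0,0,0,0,0,0,0],[0,0,0,0,0,0,0]]]'

```text
clock: 25.77
tool_pos: [553.6, 270.3, 132.6]
tcp_rot: [[-0.997, -0.083, 0.003], [-0.083, 0.997, 0.003], [-0.003, 0.002, -1.0]]
ft_force: [2.2, 6.6, 8.4]
opening: 18.6
```

```bash
python3 cr.py
```

```text
r 42.1 crank mod 2pi 1.587816697187017 F [2.2 6.6 8.4] open 18.58672369644805 z 132.6 t 25.7667 w [-1.   42.08  0.1 ]
```

arm_command --moves '[[[-6.5,-1,0,0,0,0,0],[-6.5,-1,0,0,0,0,0],[-5.8,-3,0,0,0,0,0],[-5.8,-3,0,0,0,0,0],[0,0,0,0,0,0,0],[0,0,0,0,0,0,0]]]'

```text
clock: 26.27
tool_pos: [579.2, 263.8, 132.6]
tcp_rot: [[-0.997, -0.082, 0.004], [-0.082, 0.997, 0.002], [-0.004, 0.002, -1.0]]
ft_force: [4.8, 4.6, 6.6]
opening: 18.5
```

```bash
python3 cr.py;python3 - <<'E'
from h import *
im=snap('scene','s16');c=im['color'];cv2.imwrite('pics/s16z.png',cv2.resize(c[170:270,210:330],None,fx=6,fy=6,interpolation=cv2.INTER_CUBIC)[:,:,::-1])
im=snap('wrist','w16')
E
```

```text
r 42.36 crank mod 2pi 2.2221571835126843 F [4.8 4.6 6.6] open 18.519513764322813 z 132.6 t 26.2667 w [-25.89  33.53   0.15]
```

View pics/s16z.png

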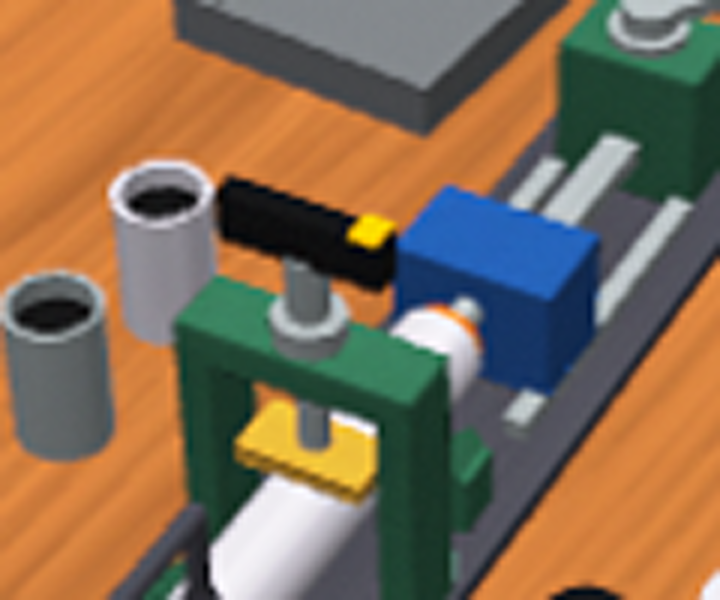

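View pics/w16.png

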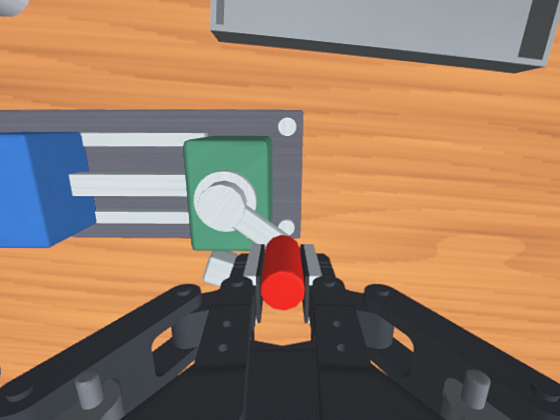

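Crank reads about 14.79 rad, about 3.7 mm pressed in. I'll release, lift and check the tip from above.

arm_command --moves '[[[0,0,0,0,0,0,0.25],[0,0,0,0,0,0,0.5],[0,0,0,0,0,0,0.5],[0,0,0,0,0,0,0.5],[0,0,-25,0,0,0,0.5],[0,0,-30,0,0,0,0.5],[0,0,-30,0,0,0,0.5],[0,0,-30,0,0,0,0.5],[20,-30,-25,0,0,0,0.5],[20,-35,0,0,0,0,0.5]]]'

```text
clock: 27.2
tool_pos: [545.1, 197.9, 273.5]
tcp_rot: [[-0.996, -0.085, 0.005], [-0.085, 0.996, 0.002], [-0.005, 0.002, -1.0]]
ft_force: [1.5, -0.1, 0.2]
opening: 42.3
```

arm_command --moves '[[[10,-40,0,0,0,0,0.5],[10,-40,0,0,0,0,0.5],[0,-40,0,0,0,0,0.5],[0,0,0,0,0,0,0.5],[0,0,0,0,0,0,0.5],[0,0,0,0,0,0,0.5]]]'

```text
clock: 27.7
tool_pos: [533.8, 75.4, 269.7]
tcp_rot: [[-0.997, -0.081, -0.0], [-0.081, 0.997, 0.0], [0.0, 0.0, -1.0]]
ft_force: [-0.7, 0.7, -0.3]
opening: 42.6
```

```bash
python3 go.py 425 35 200 90; python3 - <<'E'
from h import *
im=snap('wrist','w17');im2=snap('top','t17')
E
```

```text
pos [533.8  75.4 269.7] yawY 94.67 tilt [ 2.e-04  2.e-04 -1.e+00] q [ 8.  16.8  6.9 80.   0.   3.4] F [-0.7  0.7 -0.3] T [0.01 0.01 0.  ] open 42.6 t 27.7
tool shift now [111.7 -31.4  69.8]  turn z rad (tool): 0.0815
shift after turn [108.8 -40.4  69.7]
```

View pics/w17.png

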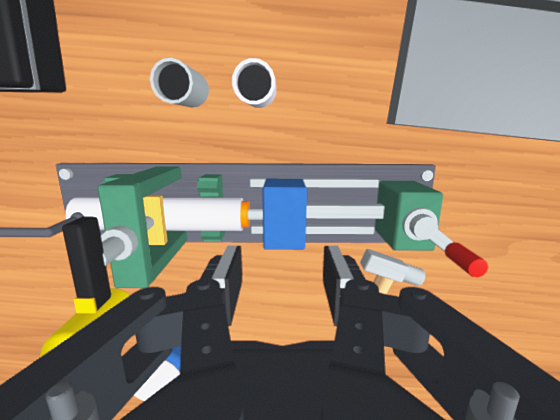

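View pics/t17.png

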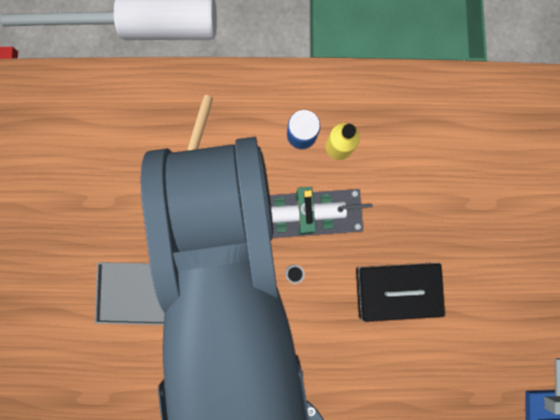

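```bash
python3 - <<'E'
from h import *
im=load('w17');c=im['color'][160:260,225:325]
cv2.imwrite('pics/w17z.png',cv2.resize(c,None,fx=6,fy=6,interpolation=cv2.INTER_CUBIC)[:,:,::-1])
im=load('w17')
A=np.array([578.6,-70.4,0]);yaw=np.radians(4.35);Y=np.array([-np.sin(yaw),np.cos(yaw),0])
for u,z in [(240.5,75),(243,55),(250,71),(263,55),(264.5,55),(263,84)]: print(u,z,((onz(im,u,213,z)-A)@Y).round(1))
a=onz(im,*[253.5,81],70);print('off',a,onz(im,174.5,81,70))
E
```

```text
240.5 75 100.7
243 55 100.8
250 71 111.1
263 55 125.0
264.5 55 126.8
263 84 126.9
off [423.06951401  36.05950321  70.        ] [429.37391944 -45.09589202  70.        ]
```

View pics/w17z.png

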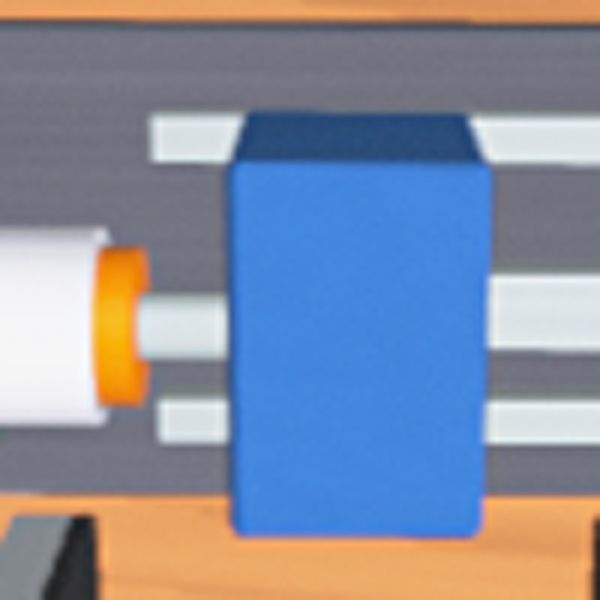

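The disc touches the pipe end and the slide front is at about fy 126.8, so the tip is pressed in about 3.5 mm. Next I'll do the offcuts.

arm_command --moves '[[[28,-7.6,0,0,0,0,0.8],[28,-7.6,0,0,0,0,1],[28,-7.6,0,0,0,0,1],[28,-7.6,0,0,0,0,1],[0,0,0,0,0,0.12,1],[0,0,0,0,0,0.12,1],[0,0,0,0,0,0.12,1],[0,0,0,0,0,0.12,1],[0,0,0,0,0,0.12,1],[0,0,0,0,0,0.12,1]]]'

```text
clock: 28.63
tool_pos: [424.7, 36.9, 269.7]
tcp_rot: [[-0.801, 0.599, -0.0], [0.599, 0.801, 0.0], [0.0, -0.0, -1.0]]
ft_force: [-0.2, -0.3, -0.4]
opening: 85.2
```

arm_command --moves '[[[0,0,10,0,0,0.12,1],[0,0,10,0,0,0.12,1],[0,0,10,0,0,0.12,1],[0,0,10,0,0,0.12,1],[0,0,10,0,0,0.12,1],[0,0,10,0,0,0.12,1],[0,0,10,0,0,0.12,1],[0,0,0,0,0,0.09,1],[0,0,0,0,0,0,1],[0,0,0,0,0,0,1]]]'

```text
clock: 29.47
tool_pos: [424.8, 36.6, 199.8]
tcp_rot: [[-0.007, 1.0, -0.0], [1.0, 0.007, 0.0], [0.0, -0.0, -1.0]]
ft_force: [0.2, -0.0, -0.2]
opening: 85.4
```

```bash
python3 go.py 423.3 36 47 0; python3 - <<'E'
from h import *
im=snap('wrist','w18')
print(proj(im,[423.3,36,70]))
E
```

```text
pos [424.8  36.6 199.8] yawY 0.43 tilt [ 0.e+00 -1.e-04 -1.e+00] q [  4.9   4.5 -18.4  67.1   0.   94.5] F [ 0.2 -0.  -0.2] T [-0.01 -0.04  0.02] open 85.4 t 29.47
tool shift now [ -0.6  -1.4 152.8]  turn z rad (tool): 0.0075
shift after turn [ -0.6  -1.5 152.8]
[280.66113017 204.94720092]
```

View pics/w18.png

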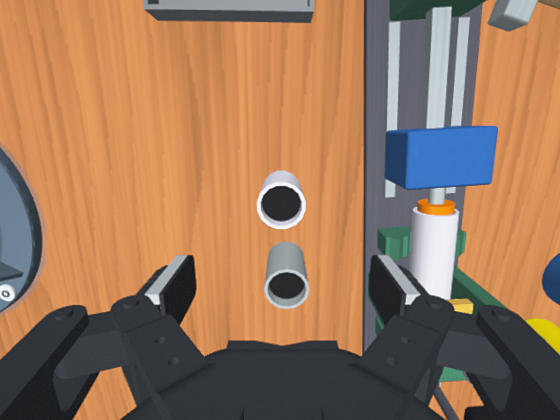

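```bash
python3 - <<'E'
from h import *
im=load('w18');print(onz(im,281,204,70),onz(im,287,287,70),proj(im,[430,-46.5,70]))
E
```

```text
[423.59932033  36.88275123  70.        ] [429.95471233 -46.95150912  70.        ] [287.0517526  286.58995445]
```

Both offcuts are where I measured them: pale (423.6,36.9), dark (430,-47). I'll descend on the pale one.

arm_command --moves '[[[0,-1.3,25,0,0,0,1],[0,0,30,0,0,0,1],[0,0,30,0,0,0,1],[0,0,30,0,0,0,1],[0,0,25,0,0,0,1],[0,0,13,0,0,0,1],[0,0,0,0,0,0,0.6],[0,0,0,0,0,0,0.3],[0,0,0,0,0,0,0.2],[0,0,0,0,0,0,0.2]]]'

```text
clock: 30.35
tool_pos: [424.5, 36.0, 48.2]
tcp_rot: [[-0.004, 1.0, 0.002], [1.0, 0.004, 0.0], [0.0, 0.002, -1.0]]
ft_force: [-5.9, 0.1, 10.5]
opening: 42.9
```

arm_command --moves '[[[0,0,0,0,0,0,0.2],[0,0,0,0,0,0,0.2]]]'

```text
clock: 30.52
tool_pos: [424.4, 36.1, 48.3]
tcp_rot: [[-0.004, 1.0, 0.003], [1.0, 0.004, 0.0], [0.0, 0.003, -1.0]]
ft_force: [-2.0, 0.0, 7.9]
opening: 43.1
```

```bash
python3 go.py 378 370 150 0; python3 - <<'E'
from h import *
im=snap('wrist','w19')
E
```

```text
pos [424.4  36.1  48.3] yawY 0.22 tilt [ 3.0e-04  2.5e-03 -1.0e+00] q [  4.9  12.1 -33.4  44.3   0.   94.6] F [-2.   0.   7.9] T [0.05 0.43 0.05] open 43.1 t 30.52
tool shift now [ 334.1  -44.9 -101.7]  turn z rad (tool): 0.0038
shift after turn [ 333.9  -46.4 -101.7]
```

View pics/w19.png

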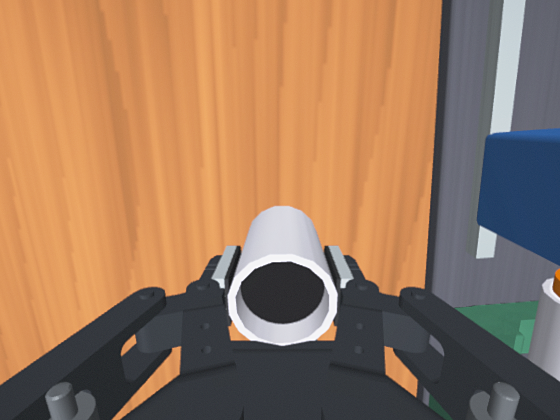

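arm_command --moves '[[[0,0,0,0,0,0,0],[0,0,-25,0,0,0,0],[0,0,-30,0,0,0,0],[0,0,-30,0,0,0,0],[20,0,-15,0,0,0,0],[25,-5,0,0,0,0,0],[30,-6,0,0,0,0,0],[30,-5,0,0,0,0,0],[30,-5,0,0,0,0,0],[30,-5,0,0,0,0,0]]]'

```text
clock: 31.4
tool_pos: [396.8, 202.4, 148.1]
tcp_rot: [[-0.003, 1.0, 0.002], [1.0, 0.003, 0.001], [0.001, 0.002, -1.0]]
ft_force: [1.6, 0.4, -0.5]
opening: 43.2
```

arm_command --moves '[[[30,-4,0,0,0,0,0],[30,-4,0,0,0,0,0],[30,-4,0,0,0,0,0],[30,-4,0,0,0,0,0],[30,-4,0,0,0,0,0],[19,0,0,0,0,0,0],[0,0,0,0,0,0,0],[0,0,0,0,0,0,0]]]'

```text
clock: 32.07
tool_pos: [376.3, 370.6, 147.5]
tcp_rot: [[-0.005, 1.0, 0.001], [1.0, 0.005, 0.001], [0.001, 0.001, -1.0]]
ft_force: [0.1, -0.3, -1.4]
opening: 42.7
```

```bash
python3 go.py 378 370 52.5 0; python3 - <<'E'
from h import *
im=snap('wrist','w20')
E
```

```text
pos [376.3 370.6 147.5] yawY 0.29 tilt [ 6.e-04  8.e-04 -1.e+00] q [ 44.6  17.8  -9.7  62.5  -0.  134.3] F [ 0.1 -0.3 -1.4] T [0.02 0.02 0.03] open 42.7 t 32.07
tool shift now [-0.7  1.6 95. ]  turn z rad (tool): 0.005
shift after turn [-0.6  1.7 95. ]
```

View pics/w20.png

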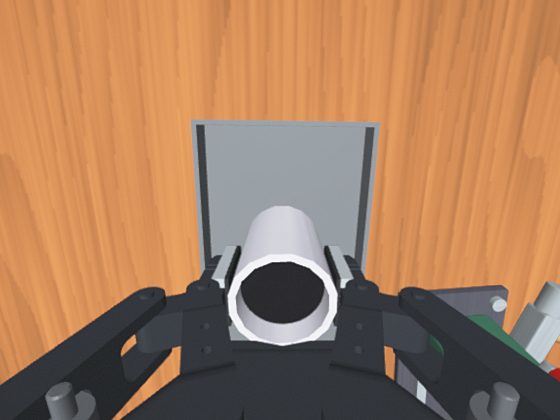

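arm_command --moves '[[[0,1.5,25,0,0,0,0],[0,0,25,0,0,0,0],[0,0,20,0,0,0,0],[0,0,12,0,0,0,0],[0,0,8,0,0,0,0],[0,0,2,0,0,0,0],[0,0,0,0,0,0,0],[0,0,0,0,0,0,0]]]'

```text
clock: 32.78
tool_pos: [378.4, 369.8, 55.7]
tcp_rot: [[-0.003, 1.0, 0.001], [1.0, 0.003, 0.001], [0.001, 0.001, -1.0]]
ft_force: [-0.4, -0.4, -1.8]
opening: 43.0
```

```bash
python3 go.py 378 370 52.5 0
```

```text
pos [378.4 369.8  55.7] yawY 0.15 tilt [ 9.e-04  9.e-04 -1.e+00] q [ 44.3  22.3 -17.6  50.   -0.  134.2] F [-0.4 -0.4 -1.8] T [ 0.04 -0.01  0.01] open 43.0 t 32.78
tool shift now [ 0.2 -0.4  3.2]  turn z rad (tool): 0.0026
shift after turn [ 0.2 -0.4  3.2]
```

arm_command --moves '[[[0,0,1.5,0,0,0,0],[0,0,1.5,0,0,0,0],[0,0,0,0,0,0,0],[0,0,0,0,0,0,0]]]'

```text
clock: 33.12
tool_pos: [378.3, 370.1, 52.3]
tcp_rot: [[-0.003, 1.0, 0.001], [1.0, 0.003, 0.001], [0.001, 0.001, -1.0]]
ft_force: [0.6, 0.3, 4.3]
opening: 42.9
```

```bash
python3 go.py 378 370 52.5 0
```

```text
pos [378.3 370.1  52.3] yawY 0.17 tilt [ 8.e-04  1.e-03 -1.e+00] q [ 44.4  22.5 -17.8  49.6  -0.  134.2] F [0.6 0.3 4.3] T [-0.05 -0.15  0.02] open 42.9 t 33.12
tool shift now [-0.1 -0.3 -0.2]  turn z rad (tool): 0.003
shift after turn [-0.1 -0.3 -0.2]
```

Contact (Fz +4.3, z 52.3 as expected). Release, rise and go back towards the dark offcut.

arm_command --moves '[[[0,0,0,0,0,0,0.6],[0,0,0,0,0,0,0.7],[0,0,0,0,0,0,0.8],[0,0,0,0,0,0,0.8],[0,0,-30,0,0,0,0.8],[0,0,-35,0,0,0,0.8],[0,0,-35,0,0,0,1],[0,0,-35,0,0,0,1],[-20,0,-12,0,0,0,1],[-30,4,0,0,0,0,1]]]'

```text
clock: 33.95
tool_pos: [382.9, 321.7, 202.0]
tcp_rot: [[-0.005, 1.0, 0.004], [1.0, 0.005, 0.004], [0.004, 0.004, -1.0]]
ft_force: [1.3, -0.4, 0.1]
opening: 85.4
```

arm_command --moves '[[[-40,5,0,0,0,0,1],[-40,5,0,0,0,0,1],[-40,5,0,0,0,0,1],[-40,5,0,0,0,0,1],[-40,5,0,0,0,0,1],[-40,5,0,0,0,0,1],[-40,5,0,0,0,0,1],[-40,5,0,0,0,0,1],[-40,5,0,0,0,0,1],[0,0,0,0,0,0,1]]]'

```text
clock: 34.78
tool_pos: [428.4, -45.9, 198.8]
tcp_rot: [[0.003, 1.0, 0.0], [1.0, -0.003, -0.002], [-0.002, 0.0, -1.0]]
ft_force: [-0.7, 1.1, -0.0]
opening: 85.6
```

arm_command --moves '[[[0,0,0,0,0,0,1],[0,0,0,0,0,0,1],[0,0,0,0,0,0,1]]]'

```text
clock: 35.03
tool_pos: [428.0, -39.2, 198.7]
tcp_rot: [[-0.004, 1.0, -0.0], [1.0, 0.004, 0.0], [0.0, -0.0, -1.0]]
ft_force: [-0.5, 0.4, -0.6]
opening: 85.3
```

```bash
python3 go.py 430 -47 47 0; python3 - <<'E'
from h import *
im=snap('wrist','w21')
print(proj(im,[430,-47,70]))
E
```

```text
pos [428.  -39.2 198.7] yawY 0.25 tilt [ 2.e-04 -1.e-04 -1.e+00] q [ -5.2   5.  -18.   67.    0.   84.5] F [-0.5  0.4 -0.6] T [ 0.03 -0.01 -0.01] open 85.3 t 35.03
tool shift now [ -7.9   2.  151.7]  turn z rad (tool): 0.0043
shift after turn [ -7.8   2.  151.7]
[284.45939079 212.99948366]
```

View pics/w21.png

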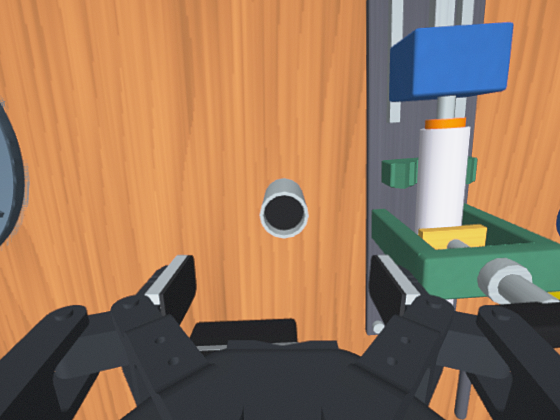

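arm_command --moves '[[[-7.9,2,20,0,0,0,1],[0,0,30,0,0,0,1],[0,0,30,0,0,0,1],[0,0,30,0,0,0,1],[0,0,25,0,0,0,1],[0,0,16,0,0,0,1],[0,0,0,0,0,0,0.6],[0,0,0,0,0,0,0.3],[0,0,0,0,0,0,0.2],[0,0,0,0,0,0,0]]]'

```text
clock: 35.92
tool_pos: [431.1, -47.7, 49.2]
tcp_rot: [[-0.004, 1.0, 0.002], [1.0, 0.004, -0.0], [-0.0, 0.002, -1.0]]
ft_force: [-7.1, 2.9, 13.1]
opening: 42.9
```

arm_command --moves '[[[0,0,0,0,0,0,0],[0,0,0,0,0,0,0],[0,0,0,0,0,0,0]]]'

```text
clock: 36.17
tool_pos: [431.1, -47.7, 49.3]
tcp_rot: [[-0.003, 1.0, 0.002], [1.0, 0.003, 0.0], [0.0, 0.002, -1.0]]
ft_force: [-1.8, 2.9, 8.2]
opening: 43.0
```

```bash
python3 go.py 378 265 148 0; python3 - <<'E'
from h import *
im=snap('wrist','w22')
E
```

```text
pos [431.1 -47.7  49.3] yawY 0.19 tilt [ 3.0e-04  2.4e-03 -1.0e+00] q [ -6.3  12.9 -32.2  44.8   0.   83.5] F [-1.8  2.9  8.2] T [0.46 0.58 0.06] open 43.0 t 36.17
tool shift now [313.  -51.8 -98.7]  turn z rad (tool): 0.0034
shift after turn [312.7 -53.1 -98.7]
```

View pics/w22.png

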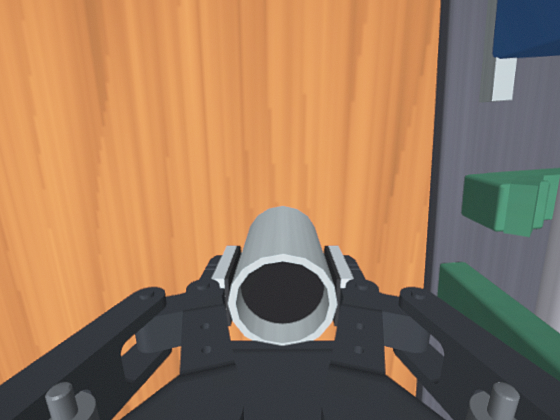

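arm_command --moves '[[[0,0,0,0,0,0,0],[0,0,-25,0,0,0,0],[0,0,-30,0,0,0,0],[0,0,-30,0,0,0,0],[18,0,-15,0,0,0,0],[25,-5,0,0,0,0,0],[30,-5,0,0,0,0,0],[30,-5,0,0,0,0,0],[30,-5,0,0,0,0,0],[30,-5,0,0,0,0,0]]]'

```text
clock: 37.05
tool_pos: [404.6, 116.5, 149.1]
tcp_rot: [[-0.003, 1.0, 0.002], [1.0, 0.003, 0.001], [0.001, 0.002, -1.0]]
ft_force: [0.5, 0.6, -0.4]
opening: 42.7
```

arm_command --moves '[[[30,-5,0,0,0,0,0],[30,-5,0,0,0,0,0],[30,-5,0,0,0,0,0],[30,-5,0,0,0,0,0],[30,-6,0,0,0,0,0],[0,0,0,0,0,0,0],[0,0,0,0,0,0,0],[0,0,0,0,0,0,0]]]'

```text
clock: 37.72
tool_pos: [378.3, 264.8, 148.4]
tcp_rot: [[-0.004, 1.0, 0.001], [1.0, 0.004, 0.0], [0.0, 0.001, -1.0]]
ft_force: [0.2, -0.9, -0.6]
opening: 43.0
```

```bash
python3 go.py 378 265 53.3 0; python3 - <<'E'
from h import *
im=snap('wrist','w23')
E
```

```text
pos [378.3 264.8 148.4] yawY 0.21 tilt [ 3.e-04  8.e-04 -1.e+00] q [ 35.   10.3 -19.3  60.3  -0.  124.8] F [ 0.2 -0.9 -0.6] T [-0.07 -0.01 -0.04] open 43.0 t 37.72
tool shift now [ 0.1 -0.4 95.1]  turn z rad (tool): 0.0037
shift after turn [ 0.2 -0.3 95.1]
```

View pics/w23.png

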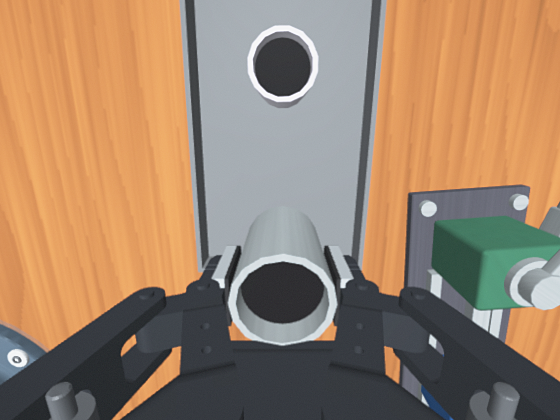

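The pale offcut stands in the tray (283,65), and the dark one is held the same as before. I'll lower it.

arm_command --moves '[[[0,0,25,0,0,0,0],[0,0,25,0,0,0,0],[0,0,20,0,0,0,0],[0,0,12,0,0,0,0],[0,0,8,0,0,0,0],[0,0,2,0,0,0,0],[0,0,1.5,0,0,0,0],[0,0,1.5,0,0,0,0],[0,0,0,0,0,0,0],[0,0,0,0,0,0,0]]]'

```text
clock: 38.6
tool_pos: [378.6, 265.0, 53.4]
tcp_rot: [[-0.003, 1.0, 0.001], [1.0, 0.003, 0.001], [0.001, 0.001, -1.0]]
ft_force: [-0.4, 0.2, -0.8]
opening: 43.1
```

```bash
python3 go.py 378 265 53.3 0
```

```text
pos [378.6 265.   53.4] yawY 0.17 tilt [ 6.e-04  8.e-04 -1.e+00] q [ 35.   15.6 -27.8  46.5  -0.  124.8] F [-0.4  0.2 -0.8] T [-0.03 -0.03 -0.06] open 43.1 t 38.6
tool shift now [-0.  -0.6  0.1]  turn z rad (tool): 0.0029
shift after turn [-0.  -0.6  0.1]
```

arm_command --moves '[[[0,0,0.8,0,0,0,0],[0,0,0,0,0,0,0],[0,0,0,0,0,0,0.6],[0,0,0,0,0,0,0.7],[0,0,0,0,0,0,0.8],[0,0,0,0,0,0,0.8],[0,0,-30,0,0,0,0.8],[0,0,-35,0,0,0,0.8],[0,0,-35,0,0,0,1],[0,0,-35,0,0,0,1]]]'

```text
clock: 39.43
tool_pos: [377.8, 264.6, 188.5]
tcp_rot: [[-0.003, 1.0, -0.0], [1.0, 0.003, -0.0], [-0.0, -0.0, -1.0]]
ft_force: [0.3, 0.5, 0.2]
opening: 85.2
```

arm_command --moves '[[[0,-20,-35,0,0,0,1],[0,-20,-35,0,0,0,1],[10,-10,0,0,0,0,1],[30,0,0,0,0,0,1],[30,0,0,0,0,0,1],[30,0,0,0,0,0,1],[30,0,0,0,0,0,1],[30,0,0,0,0,0,1],[0,0,0,0,0,0,1],[0,0,0,0,0,0,1]]]'

```text
clock: 40.27
tool_pos: [327.4, 425.6, 256.2]
tcp_rot: [[-0.005, 1.0, -0.001], [1.0, 0.005, -0.001], [-0.001, -0.001, -1.0]]
ft_force: [-1.3, -0.7, -1.3]
opening: 85.5
```

```bash
python3 go.py 378 265 53.3 0; python3 - <<'E'
from h import *
snap('top','t24');im=snap('scene','s24');c=im['color'];cv2.imwrite('pics/s24z.png',cv2.resize(c[110:330,170:390],None,fx=2.7,fy=2.7,interpolation=cv2.INTER_CUBIC)[:,:,::-1])
E
```

```text
pos [327.4 425.6 256.2] yawY 0.27 tilt [-1.e-03 -7.e-04 -1.e+00] q [ 52.4  16.7   4.7  78.1  -0.  142.2] F [-1.3 -0.7 -1.3] T [ 0.    0.04 -0.01] open 85.5 t 40.27
tool shift now [-160.7   50.   203. ]  turn z rad (tool): 0.0047
shift after turn [-160.6   50.6  202.9]
```

View pics/t24.png

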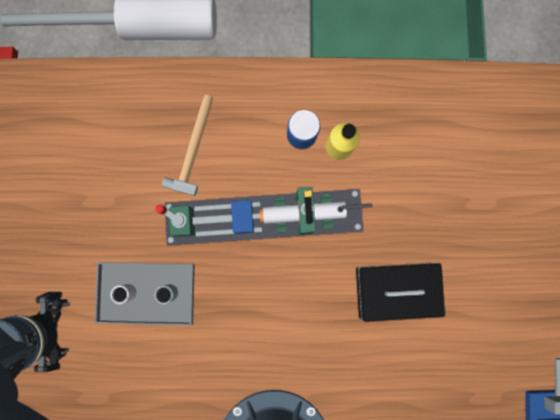

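View pics/s24z.png

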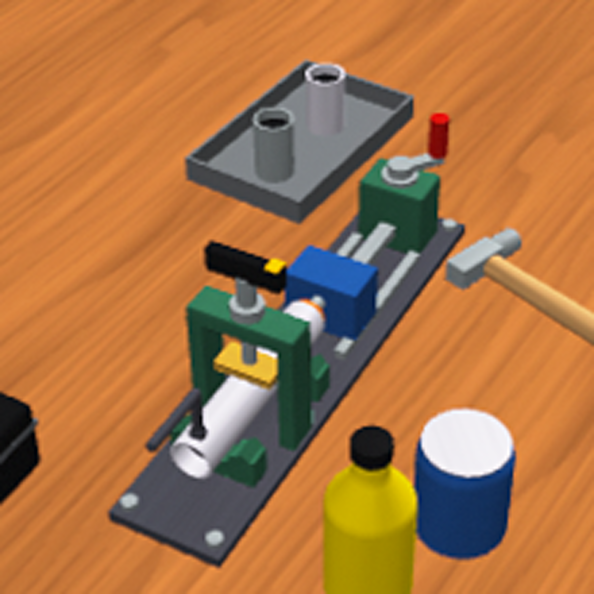

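Final views: both offcuts stand upright in the tray (120,294 and 164,294 in the top view). The bystanders haven't moved, the rod is upright and the tip rests against the pipe. I'll hand it in.

```bash
python3 -c "
from h import *
print(robot.finish_job())"
```

```text
the job is handed in; nothing more can be done
None
```

The whole job is done and handed in at about 40 s on the clock; the hand-in gives no verdict.

- **Clamp:** I eased it by about 1.9 rad, well under one turn. After the pipe was turned I screwed it home until the torque rose sharply to 0.77 N m against the hard stop. The bar then lay parallel to the bridge.
- **Hanger rod:** I turned it upright from a lean of about 0.58 rad. The checks before I re-clamped put it within about 0.5 mm of the pipe's centre line. The check afterwards read about 1 mm off, which is up to 0.9° of lean and within what the cameras can resolve.
- **End stop:** I wound the crank from about 0.9 to 14.8 rad. The tip is against the pipe's end, pressed in about 3.7 mm by the crank angle and about 3.5 mm by camera, out of the 8 mm it can take.
- **Offcuts:** There were two, one pale and one dark, and both stand upright in the tray. The pale one showed contact force as it was set down. The dark one showed almost none at the expected height, so I lowered it another 0.8 mm before letting go.
- **Bystanders:** The tool case, bottle, can and hammer look unmoved in the last picture from above.

No check failed outright. The gripper read 7.8 mm on the 10 mm rod, but the camera showed the rod held properly.

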